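# Fit the roller into the leaning slots of a pipe stand and latch it

## Task

Take the orange roller out of its wooden rest and lower its axle into the two leaning open slots of the green roller stand, under the guard hoop, until both axle ends sit fully home; set it in, do not let it drop. Then swing the red keeper down over the axle end as far as it goes. Leave the other loose things where they are and let go of everything.

Things in the scene. Friction and masses are not known exactly. Their poses are not given: they have to be found in the camera images.
- roller_mid (a point): Orange roller on a steel axle, 0.35 kg: barrel 40 mm diameter and 66 mm long, a 4 mm collar (20 mm diameter) on each end, axle 12 mm diameter and 128 mm long over all. The point is the centre of the barrel, on the axle line; the axle runs along its y axis. Same either way round. At the start it lies level in the wooden rest.
- rest: Fixed wooden rest, 60 x 120 mm base, 8 mm thick, with two V-notched uprights (10 mm thick, centred 52 mm either side of the middle along its y axis) that carry the axle ends at 52 mm above the table. Origin under its middle, on the table. The roller lifts straight up; nothing but the base plate lies under or beside the barrel between the uprights.
- stand: Fixed green roller stand, base plate 180 x 150 mm, 12 mm thick; origin on the table under the seat. Axes: x to its rear (roughly away from the robot), y along the seated axle, z up. Two upright cheeks 8 mm thick, centred 46 mm either side along y (84 mm clear between them), each with a slot for the axle. Between the cheeks it is empty down to the base plate.
- seat (a point): Where the roller's centre lies when both axle ends are home: 110 mm above the stand's origin, same axes. Slots 15 mm wide, open at the top with flared mouths ending about 30 mm from the seat. They lean 38 degrees from vertical towards the front (the robot): the way in runs down and to the rear along (0.616, 0, -0.788) in the stand's axes.
- hoop_top (a point): Middle of the top bar of the stand's fixed steel guard hoop (94 mm wide, 10 mm bars). The hoop rises behind the slots and leans over them at the same 38 degrees, parallel to the slots and 115 mm behind their centre line; this bar is 54 mm in front of the seat and 256 mm above it. A tool pointing straight down over the slots meets the hoop; one leaning like the slots has room.
- keeper (a joint): Red keeper arm on the outside of the stand's right (-y) cheek, angle in rad: 0 = closed, over the axle end; 1.25 to 1.5 = open, standing up, as at the start. Hinge along the stand's y, 24 mm behind and 34 mm above the seat. Friction holds it where it is left; about 1 N at the tab moves it. Closed, it passes 2 mm above a seated axle and stops at its own end stop.
- keeper_tab (a point): Middle of the keeper's black finger tab, a level bar 10 mm thick reaching from 56 to 150 mm to the right (-y) of the stand's middle; this point is 130 mm right. From the hinge it lies at x = 70 cos(218 deg - q), z = 70 sin(218 deg - q) mm in the stand's axes at keeper angle q. Pressing it down from above closes the keeper; a tool pointing straight down clears the hoop here.
- gel_tin: Bystander: round tin with a white lid and a yellow and blue side, 70 mm wide, 52 mm tall, standing towards the back. Origin under its middle. Not to be disturbed.
- tube_offcut: Bystander: rusty square tube offcut, 30 x 60 x 30 mm, lying behind the welding jig. Origin under its middle. Not to be disturbed.
- rusty_bolt: Bystander: rusty hex bolt standing on its head, 54 mm tall. Origin under its middle. Not to be disturbed.
- red_magnet: Bystander: red arrow-shaped welding magnet, 74 x 103 x 16 mm, lying flat. Origin under its middle. Not to be disturbed.
- loose_strip: Bystander: bent copper strip, 36 x 66 x 9 mm, at the left edge of the table. Origin under its middle. Not to be disturbed.
- roller: The orange roller's body; same point and axes as point roller_mid.

How it is judged:
On the way, in this order (a step that is already met when the one before it is completed fails the run):
1. the roller is lifted clear of the rest (distance between roller_mid and rest above 0.09 m), for 0.1 s.
2. the roller sits home in both slots while the keeper is still open (x of roller_mid in the frame of seat between -0.004 and 0.004 m and z of roller_mid in the frame of seat between -0.004 and 0.004 m and y of roller_mid in the frame of seat between -0.008 and 0.008 m and angle between the y axis of roller_mid and the y axis of seat, either way round below 0.04 rad and value of joint keeper above 0.6 rad), for 0.2 s.
At the end, for the whole second after the job is handed in: The roller's centre is within 4 mm of the seat (8 mm along the axle), its axle within 0.04 rad of the stand's axle line, at rest, and the keeper is closed to within 0.08 rad of its stop (x of roller_mid in the frame of seat between -0.004 and 0.004 m and z of roller_mid in the frame of seat between -0.004 and 0.004 m and y of roller_mid in the frame of seat between -0.008 and 0.008 m and angle between the y axis of roller_mid and the y axis of seat, either way round below 0.04 rad and value of joint keeper below 0.08 rad and linear speed of roller below 0.02 m/s); the robot touches nothing.
It fails at once if the roller is dropped (moves faster than 0.35 m/s with no finger on it) (contact force between the fingers and roller below 0.1 N and linear speed of roller above 0.35 m/s).
It fails at once if a bystander is moved more than 3 cm (distance of any of gel_tin, tube_offcut, rusty_bolt, red_magnet, loose_strip from where it was at the start of the episode above 0.03 m).
It also fails if it takes over 58 s, if anything falls off the work surface, if the arm or the gripper's body presses on something with over 40 N, if the wrist force passes 120 N, or if a joint passes its speed limit or range.

## Robot

A 6-joint arm with a two-finger parallel gripper is mounted at the origin on a cart in front of the work surface, level with it; the furniture and walls round the work are solid. World frame = base frame: x ahead of the robot, y to its left, z up, the work surface at z = 0. Lengths are in m, angles in rad, forces in N, time in s.
With the tool pointing down it reaches from about 0.275 to 0.85 m from the base axis. Payload 19 kg.
Tool frame: the origin (TCP) lies at the very end of the fingers, on their centre line; the grasp point (between the pads) lies 19 mm behind it; z points along the fingers, y is the direction in which the jaws open and shut (so a half turn about z gives the same grasp; the last joint's range is limited). The gripper opens to 85 mm and grips with 20 to 120 N. Pads are 22 mm wide; open, the fingers measure 114 mm over their backs; the gripper's body (76 mm by 85 mm) begins 54 mm behind the grasp point. The pads swing forward as they close: fully open they stand 13 mm farther back than shut.
Start: joints at [-1.352, 0.15, 1.437, -0, 1.554, -0.134], TCP at [0.199, -0.54, 0.231] pointing down, gripper open.
Joint ranges: [-2.8, 2.8], [-0.68, 2.1], [0.12, 2.68], [-1.39, 4.53], [0.16, 2.79], [-2.81, 2.81]. Speed limits (rad/s): [1.89, 1.89, 2.22, 3.01, 3.01, 3.01].

## Interface

Orientations are given as [roll, pitch, yaw] about the fixed x, y, z axes, in that order (R = Rz(yaw) Ry(pitch) Rx(roll)).
In Python, from plant import env gives the robot as it stands. The module is installed in compiled form; this text tells all that it offers.
- The arm moves only by the tool play_rows, never from a script. Its argument "deltas" is a list of rows, each an object of numbers: "tx", "ty", "tz": the shift along the world's x, y, z in mm; "roll": the turn about the world's z in degrees. In form: [{"tx": .., "ty": .., "tz": .., "roll": ..}, ...]. A call has 1 to 12 rows; each row is the pose to reach, as a shift and turn from the pose measured when the call began; what a row does not reach only later rows make up. A row lasts 1/12 s, in which the tool goes at most 41.7 mm and 7.16 degrees, less where a joint would pass 70% of its speed; a pose out of reach is approached as far as the arm can. A call with a gripper value outside its range is refused whole. "claw" is the opening, from -1 (shut) to 1 (fully open), set as the call begins (left out, the last holds). The fingers move at their own pace and stop on an object; the grip force is fixed at half the most. Time passes only in rows, so rows that repeat a pose let the fingers close. It gives the time, the measured TCP pose, the force and the opening at its end, in the units of the state.
- env.get_obs(): the state, without advancing time (a new reading comes with each control period).
- env.get_image(name): name is "scene" or "top"; returns a dict with "color" (480x640x3 uint8, blue, green, red), "fovy" (degrees; the focal length in pixels is half the picture's height over the tangent of half this angle, whatever the lens; pixels are square), "cx", "cy" (the principal point, pixels), "k1" (the pictures are not rectified: a ray, as slopes to the right and down, at radius r is drawn at 1 + k1 r^2 times it, then the intrinsics apply), "extrinsics" (4x4, takes a point from world to camera coordinates). Camera axes: x right, y down, z forward; pixel columns grow to the right and rows downward; lengths in m; the calibration is good to about 2 mm. A picture is of the moment at which its call begins. There is no depth.
- env.finish_job(): hands the job in, once; it reports no verdict.
Trained networks look in the newest picture that a camera, given by its name, has taken for a name from the list of things; names that differ only in an ending like _2 or _b are one class to them, and where a whole thing is asked for, a point or a joint stands for the part that bears it (a point fixed in the world has none). Each returns a list of dicts, best first, with "conf" (0 to 1); they miss things now and then, are a little off and sometimes report something else, mostly with a low value. They report only what shows in the picture. A call takes as long as a camera call.
- env.masks_of(thing, camera): "pixels" (480x640 bool, what is visible of it).
- env.mark_of(thing, camera): "position" ([x, y, z] in m, in world coordinates, good to about 4 mm: a listed point, or the origin of a listed thing).
The state is a dict: "clock": time; "joint_positions": joint angles; "joint_velocities": joint speeds; "joint_efforts": joint torques, N m; "tool_pos": TCP position; "eef_rot": TCP orientation; "ft_force": force on the tool from outside, world axes, zero at the start; "moment": the same for the moment, N m; "gripper_width": finger opening in m.
Only numpy, scipy, OpenCV 4.12 (cv2) and the standard library are available. Lean on these libraries where they do the work, as an engineer would, in place of code of your own. Each camera call takes 0.05 s, during which the arm holds its last target.

## Working session

There is one attempt and no reset: what is moved stays moved. The work goes in short steps, Python scripts to look and compute and a tool call to move; the robot and the scene stay as the last step left them, time stands still between calls to the robot, and variables do not carry over. Pictures are saved under pics/ and viewed, and the job is handed in when it is done.

Besides the shell and the picture viewer there is one more tool, called after "Emit:" as name(argument=value, ...), one argument or row to a line, values as JSON. play_rows: Moves the arm, as the interface text tells. Its arguments: {"type":"object","properties":{"deltas":{"type":"array"},"claw":{"type":"number"}},"required":["deltas"]}

```bash
mkdir -p pics
cat > h.py <<'E'
import numpy as np, cv2
from plant import env
def snap(n,f):
    im=env.get_image(n); cv2.imwrite('pics/'+f,im['color']); return im
E
python3 - <<'E'
from h import *
np.set_printoptions(precision=4,suppress=True)
for n in ('scene','top'):
    im=snap(n,n+'0.png'); print(n,im['fovy'],im['cx'],im['cy'],im['k1']);print(np.array(im['extrinsics']))
    for t in ['roller_mid','rest','stand','seat','hoop_top','keeper_tab','keeper','gel_tin','tube_offcut','rusty_bolt','red_magnet','loose_strip']:
        try:
            r=env.mark_of(t,n); print(t,[(np.round(d['position'],4),round(d['conf'],2)) for d in r[:2]])
        except Exception as e: print(t,e)
print(env.get_obs())
E
```

```text
scene 56.55018059724965 320.0468193187885 241.5594513263807 -0.04448140945106824
[[ 0.7933 -0.6088  0.0014 -0.4636]
 [-0.4698 -0.6136 -0.6346  0.4398]
 [ 0.3872  0.5028 -0.7728  0.8516]
 [ 0.      0.      0.      1.    ]]
roller_mid [(array([0.4501, 0.2517, 0.0552]), 0.67), (array([0.6016, 0.047 , 0.1864]), 0.43)]
rest [(array([ 0.4505,  0.2515, -0.0007]), 0.57)]
stand [(array([ 0.6482,  0.173 , -0.0035]), 0.59)]
seat [(array([0.6478, 0.1714, 0.1072]), 0.7)]
hoop_top []
keeper_tab [(array([0.6025, 0.0501, 0.1871]), 0.56)]
keeper it knows: gel_tin, hoop_top, keeper_tab, loose_strip, red_magnet, rest, roller, roller_mid, rusty_bolt, seat, stand, tube_offcut
gel_tin [(array([ 0.7936, -0.041 , -0.0035]), 0.71)]
tube_offcut [(array([ 0.7166, -0.1508,  0.0002]), 0.59)]
rusty_bolt [(array([ 0.807 , -0.1165,  0.0026]), 0.39)]
red_magnet [(array([ 0.7546, -0.2856,  0.004 ]), 0.9), (array([ 0.7966, -0.0412, -0.0031]), 0.18)]
loose_strip [(array([0.5537, 0.3253, 0.0006]), 0.51)]
top 50.40150009956925 324.10768155349064 242.85317501453255 -0.07682742634021493
[[ 0.0195 -0.9998  0.0054 -0.0085]
 
[... 740 characters left out ...]

rusty_bolt [(array([ 0.8108, -0.1125,  0.0055]), 0.41)]
red_magnet [(array([ 0.7578, -0.2814,  0.0053]), 0.62), (array([0.5951, 0.1769, 0.3656]), 0.56)]
loose_strip [(array([0.5573, 0.3287, 0.0017]), 0.47)]
{'clock': 1.2, 'joint_positions': array([-1.352 ,  0.1505,  1.4374, -0.    ,  1.5538, -0.134 ]), 'joint_velocities': array([-0.0001,  0.001 , -0.0004, -0.0006, -0.0004,  0.0001]), 'joint_efforts': array([  0.0006, -71.2801, -57.1043,  -0.0002,   0.0014,   0.    ]), 'tool_pos': array([ 0.1987, -0.5395,  0.2313]), 'eef_rot': array([-3.1415,  0.    ,  0.3528]), 'ft_force': array([-0.5429,  0.3996,  1.092 ]), 'moment': array([ 0.0266,  0.0084, -0.0197]), 'gripper_width': 0.08563686393270255}
```

View pics/scene0.png

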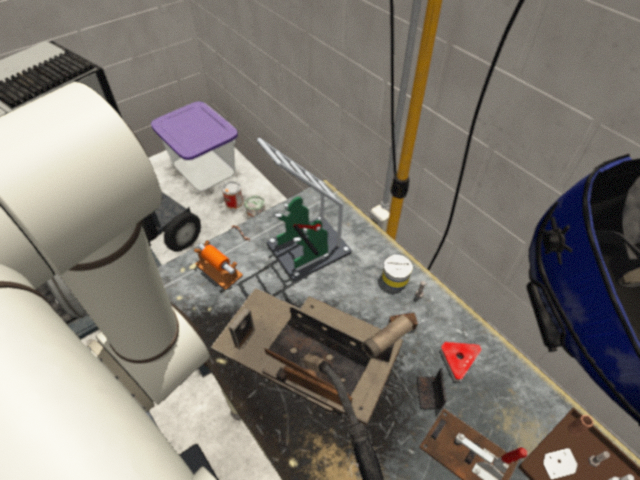

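View pics/top0.png

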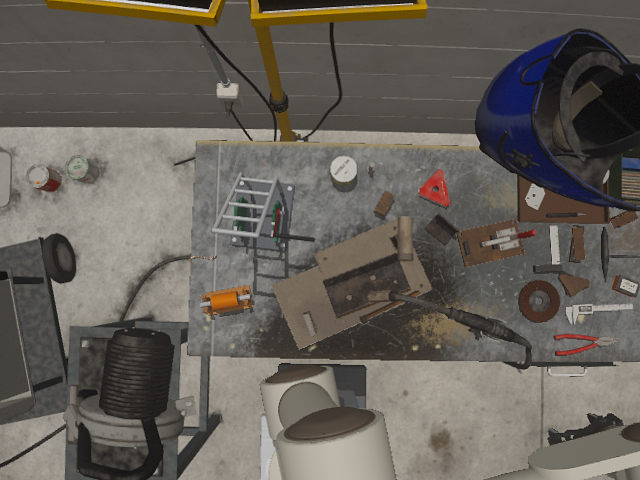

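Emit:
play_rows(
  deltas=[
    {"tx": 0, "ty": 0, "tz": 40},
    {"tx": 14, "ty": -38, "tz": 50},
    {"tx": 28, "ty": -76, "tz": 60},
    {"tx": 42, "ty": -114, "tz": 70},
    {"tx": 56, "ty": -152, "tz": 80},
    {"tx": 70, "ty": -190, "tz": 90},
    {"tx": 84, "ty": -228, "tz": 100},
    {"tx": 110, "ty": -300, "tz": 100},
    {"tx": 110, "ty": -300, "tz": 100},
    {"tx": 110, "ty": -300, "tz": 100},
  ],
)

```text
invalid input at $.deltas[0]: expected keys tx, ty, tz, roll
```

Emit:
play_rows(
  deltas=[
    {"tx": 0, "ty": 0, "tz": 40, "roll": 0},
    {"tx": 14, "ty": -38, "tz": 50, "roll": 0},
    {"tx": 28, "ty": -76, "tz": 60, "roll": 0},
    {"tx": 42, "ty": -114, "tz": 70, "roll": 0},
    {"tx": 56, "ty": -152, "tz": 80, "roll": 0},
    {"tx": 70, "ty": -190, "tz": 90, "roll": 0},
    {"tx": 84, "ty": -228, "tz": 100, "roll": 0},
    {"tx": 110, "ty": -300, "tz": 100, "roll": 0},
    {"tx": 110, "ty": -300, "tz": 100, "roll": 0},
    {"tx": 110, "ty": -300, "tz": 100, "roll": 0},
  ],
)

```text
clock: 2.03
tool_pos: [0.2898, -0.7893, 0.3266]
eef_rot: [3.135, 0.0, 0.353]
ft_force: [0.4, -0.7, 0.6]
gripper_width: 0.0854
```

Emit:
play_rows(
  deltas=[
    {"tx": 34, "ty": -94, "tz": 0, "roll": 0},
    {"tx": 34, "ty": -94, "tz": 0, "roll": 0},
    {"tx": 34, "ty": -94, "tz": 0, "roll": 0},
    {"tx": 34, "ty": -94, "tz": 0, "roll": 0},
    {"tx": 34, "ty": -94, "tz": 0, "roll": 0},
  ],
)

```text
clock: 2.45
tool_pos: [0.3019, -0.8233, 0.2962]
eef_rot: [3.099, 0.001, 0.353]
ft_force: [0.3, 0.7, 1.1]
gripper_width: 0.0853
```

Run:
```python
from h import *
np.set_printoptions(precision=4,suppress=True)
o=env.get_obs();print(o['joint_positions'],o['tool_pos'],o['eef_rot'])
```

```text
[-1.3083  0.9471  0.1211  0.0037  2.0308 -0.0887] [ 0.3019 -0.8233  0.2962] [3.0988 0.0005 0.3529]
```

Emit:
play_rows(
  deltas=[
    {"tx": 120, "ty": -330, "tz": 60, "roll": 0},
    {"tx": 120, "ty": -330, "tz": 60, "roll": 0},
    {"tx": 120, "ty": -330, "tz": 60, "roll": 0},
    {"tx": 120, "ty": -330, "tz": 60, "roll": 0},
    {"tx": 120, "ty": -330, "tz": 60, "roll": 0},
    {"tx": 120, "ty": -330, "tz": 60, "roll": 0},
    {"tx": 120, "ty": -330, "tz": 60, "roll": 0},
    {"tx": 120, "ty": -330, "tz": 60, "roll": 0},
  ],
)

```text
clock: 3.12
tool_pos: [0.3142, -0.8586, 0.2426]
eef_rot: [3.065, 0.001, 0.353]
ft_force: [0.4, -0.2, -0.7]
gripper_width: 0.0851
```

Run:
```python
from h import *
np.set_printoptions(precision=4,suppress=True)
o=env.get_obs();print(o['joint_positions'],o['tool_pos'],o['eef_rot'])
```

```text
[-1.3063  1.009   0.1215  0.0065  1.9351 -0.0858] [ 0.3142 -0.8586  0.2426] [3.0653 0.0006 0.3528]
```

Emit:
play_rows(
  deltas=[
    {"tx": 120, "ty": -330, "tz": 300, "roll": 0},
    {"tx": 120, "ty": -330, "tz": 300, "roll": 0},
    {"tx": 120, "ty": -330, "tz": 300, "roll": 0},
  ],
)

```text
clock: 3.37
tool_pos: [0.3127, -0.855, 0.276]
eef_rot: [3.03, 0.001, 0.353]
ft_force: [0.7, 0.3, 1.7]
gripper_width: 0.0855
```

Run:
```python
from h import *
np.set_printoptions(precision=4,suppress=True)
o=env.get_obs();print(o['joint_positions'],o['tool_pos'],o['eef_rot'])
q=np.array([[.1505,1.4374,1.5538],[.9471,.1211,2.0308],[1.009,.1215,1.9351],o['joint_positions'][[1,2,4]]])
P=[(.575,.2313),(.8769,.2962),(.9143,.2426),(np.hypot(*o['tool_pos'][:2]),o['tool_pos'][2])]
from scipy.optimize import least_squares
A=[];b=[]
for (a,c,d),(r,z) in zip(q,P):
    A.append([1,0,np.sin(a),np.sin(a+c),np.cos(a+c),np.sin(a+c+d)]);b.append(r)
    A.append([0,1,np.cos(a),np.cos(a+c),-np.sin(a+c),np.cos(a+c+d)]);b.append(z)
s=np.linalg.lstsq(np.array(A),b,rcond=None);print(s)
```

```text
[-1.3079  0.9724  0.1211  0.0098  1.9367 -0.086 ] [ 0.3127 -0.855   0.276 ] [3.0298 0.0009 0.3528]
(array([0.0063, 0.1609, 0.4763, 0.4986, 0.0692, 0.3227]), array([0.]), np.int32(6), array([3.7558, 3.0275, 0.7938, 0.3071, 0.0552, 0.0246]))
```

Emit:
play_rows(
  deltas=[
    {"tx": 120, "ty": -330, "tz": 200, "roll": 0},
    {"tx": 120, "ty": -330, "tz": 200, "roll": 0},
  ],
)

```text
clock: 3.53
tool_pos: [0.3155, -0.863, 0.2848]
eef_rot: [2.992, 0.001, 0.353]
ft_force: [0.1, -0.0, -0.1]
gripper_width: 0.0851
```

Emit:
play_rows(
  deltas=[
    {"tx": 120, "ty": -330, "tz": 200, "roll": 0},
    {"tx": 120, "ty": -330, "tz": 200, "roll": 0},
  ],
)

```text
clock: 3.7
tool_pos: [0.3183, -0.8714, 0.2917]
eef_rot: [2.956, 0.001, 0.353]
ft_force: [-0.0, 0.0, 0.1]
gripper_width: 0.0854
```

Emit:
play_rows(
  deltas=[
    {"tx": 120, "ty": -330, "tz": 200, "roll": 0},
  ],
)

```text
clock: 3.78
tool_pos: [0.3207, -0.8778, 0.2962]
eef_rot: [2.929, 0.002, 0.353]
ft_force: [0.0, -0.4, -0.1]
gripper_width: 0.0854
```

Emit:
play_rows(
  deltas=[
    {"tx": 120, "ty": -330, "tz": 200, "roll": 0},
  ],
)

```text
clock: 3.87
tool_pos: [0.3231, -0.8848, 0.3016]
eef_rot: [2.9, 0.002, 0.353]
ft_force: [0.3, 0.0, 0.6]
gripper_width: 0.0856
```

Emit:
play_rows(
  deltas=[
    {"tx": 120, "ty": -330, "tz": 200, "roll": 0},
    {"tx": 120, "ty": -330, "tz": 200, "roll": 0},
  ],
)

```text
clock: 4.03
tool_pos: [0.3261, -0.8932, 0.3093]
eef_rot: [2.864, 0.002, 0.353]
ft_force: [-0.2, -0.2, 1.4]
gripper_width: 0.0856
```

Emit:
play_rows(
  deltas=[
    {"tx": 120, "ty": -330, "tz": 200, "roll": 0},
    {"tx": 120, "ty": -330, "tz": 200, "roll": 0},
  ],
)

```text
clock: 4.2
tool_pos: [0.329, -0.9016, 0.316]
eef_rot: [2.829, 0.002, 0.353]
ft_force: [-0.6, 0.5, 0.1]
gripper_width: 0.0852
```

Emit:
play_rows(
  deltas=[
    {"tx": 120, "ty": -330, "tz": 200, "roll": 0},
    {"tx": 120, "ty": -330, "tz": 200, "roll": 0},
  ],
)

```text
clock: 4.37
tool_pos: [0.332, -0.91, 0.3226]
eef_rot: [2.795, 0.002, 0.353]
ft_force: [0.6, 0.4, -0.6]
gripper_width: 0.0854
```

Emit:
play_rows(
  deltas=[
    {"tx": 120, "ty": -330, "tz": 200, "roll": 0},
    {"tx": 120, "ty": -330, "tz": 200, "roll": 0},
  ],
)

```text
clock: 4.53
tool_pos: [0.335, -0.9185, 0.329]
eef_rot: [2.76, 0.002, 0.353]
ft_force: [-0.0, 1.1, 0.8]
gripper_width: 0.0855
```

Emit:
play_rows(
  deltas=[
    {"tx": 120, "ty": -330, "tz": 200, "roll": 0},
    {"tx": 120, "ty": -330, "tz": 200, "roll": 0},
  ],
)

```text
clock: 4.7
tool_pos: [0.338, -0.9271, 0.3354]
eef_rot: [2.726, 0.002, 0.353]
ft_force: [0.2, 0.2, 0.7]
gripper_width: 0.0853
```

Emit:
play_rows(
  deltas=[
    {"tx": 120, "ty": -330, "tz": 200, "roll": 0},
    {"tx": 120, "ty": -330, "tz": 200, "roll": 0},
  ],
)

```text
clock: 4.87
tool_pos: [0.3411, -0.9357, 0.3417]
eef_rot: [2.692, 0.002, 0.353]
ft_force: [0.0, 0.1, -0.2]
gripper_width: 0.0852
```

Emit:
play_rows(
  deltas=[
    {"tx": 120, "ty": -330, "tz": 200, "roll": 0},
    {"tx": 120, "ty": -330, "tz": 200, "roll": 0},
  ],
)

```text
clock: 5.03
tool_pos: [0.3441, -0.9443, 0.3479]
eef_rot: [2.657, 0.003, 0.352]
ft_force: [1.0, -0.1, 0.0]
gripper_width: 0.0856
```

Emit:
play_rows(
  deltas=[
    {"tx": 120, "ty": -330, "tz": 200, "roll": 0},
    {"tx": 120, "ty": -330, "tz": 200, "roll": 0},
  ],
)

```text
clock: 5.2
tool_pos: [0.3472, -0.953, 0.354]
eef_rot: [2.623, 0.003, 0.352]
ft_force: [0.9, -0.4, 1.0]
gripper_width: 0.0857
```

Emit:
play_rows(
  deltas=[
    {"tx": 120, "ty": -330, "tz": 200, "roll": 0},
    {"tx": 120, "ty": -330, "tz": 200, "roll": 0},
  ],
)

```text
clock: 5.37
tool_pos: [0.3504, -0.9616, 0.3601]
eef_rot: [2.589, 0.003, 0.352]
ft_force: [0.6, 0.1, 0.5]
gripper_width: 0.0857
```

Emit:
play_rows(
  deltas=[
    {"tx": 120, "ty": -330, "tz": 200, "roll": 0},
    {"tx": 120, "ty": -330, "tz": 200, "roll": 0},
  ],
)

```text
clock: 5.53
tool_pos: [0.3534, -0.9702, 0.3662]
eef_rot: [2.555, 0.003, 0.352]
ft_force: [-0.7, -0.6, -0.2]
gripper_width: 0.0854
```

Emit:
play_rows(
  deltas=[
    {"tx": 120, "ty": -330, "tz": 200, "roll": 0},
    {"tx": 120, "ty": -330, "tz": 200, "roll": 0},
  ],
)

```text
clock: 5.7
tool_pos: [0.3564, -0.9787, 0.3724]
eef_rot: [2.521, 0.003, 0.352]
ft_force: [0.5, 0.4, 0.4]
gripper_width: 0.0856
```

Emit:
play_rows(
  deltas=[
    {"tx": 120, "ty": -330, "tz": 200, "roll": 0},
    {"tx": 120, "ty": -330, "tz": 200, "roll": 0},
  ],
)

```text
clock: 5.87
tool_pos: [0.3594, -0.987, 0.3784]
eef_rot: [2.488, 0.003, 0.352]
ft_force: [-0.8, 0.2, -0.3]
gripper_width: 0.0855
```

```bash
cat >> h.py <<'E'
np.set_printoptions(precision=4,suppress=True)
def proj(im,P):
    P=np.atleast_2d(P); E=np.array(im['extrinsics']); c=P@E[:3,:3].T+E[:3,3]
    s=c[:,:2]/c[:,2:]; r2=(s**2).sum(1,keepdims=True); s=s*(1+im['k1']*r2)
    f=240/np.tan(np.radians(im['fovy'])/2)
    return s*f+[im['cx'],im['cy']]
def ray(im,uv):
    f=240/np.tan(np.radians(im['fovy'])/2)
    uv=np.atleast_2d(uv).astype(float); d=(uv-[im['cx'],im['cy']])/f; s=d.copy()
    for _ in range(10): s=d/(1+im['k1']*(s**2).sum(1,keepdims=True))
    E=np.array(im['extrinsics']);R=E[:3,:3]
    D=np.c_[s,np.ones(len(s))]@R; o=-R.T@E[:3,3]
    return o,D
def onz(im,uv,z):
    o,D=ray(im,uv); t=(z-o[2])/D[:,2]; return o+D*t[:,None]
E
python3 - <<'E'
from h import *
import pickle
res={}
for n in ('top','scene'):
    for k in range(2):
        im=env.get_image(n)
        for t in ['roller_mid','rest','seat','stand','hoop_top','keeper_tab']:
            r=env.mark_of(t,n)
            if r: res.setdefault(t,[]).append((n,r[0]['position'],r[0]['conf']))
    cv2.imwrite(f'pics/{n}1.png',im['color']); 
    m={t:(env.masks_of(t,n) or [{'pixels':None}])[0]['pixels'] for t in ['roller','rest','stand','keeper_tab']}
    pickle.dump((im,m),open(n+'.pkl','wb'))
    r=m['roller']
    if r is not None:
        v,u=np.nonzero(r); print(n,'roller mask',len(u),u.min(),u.max(),v.min(),v.max())
        P=onz(im,np.c_[u,v],0.07)[:,:2]; c=P.mean(0); w,V=np.linalg.eigh(np.cov((P-c).T)); print(c,w**.5,np.degrees(np.arctan2(V[1,1],V[0,1])))
for t in res:
    for x in res[t]: print(t,x[0],np.round(x[1],4),round(x[2],2))
for n in ('top','scene'):
    im=cv2.imread(f'pics/{n}1.png')
    c=im[150:330,180:330] if n=='top' else im[120:300,170:360]
    cv2.imwrite(f'pics/{n}1c.png',cv2.resize(c,None,fx=3.3 if n=='top' else 3.3,fy=3.3,interpolation=cv2.INTER_CUBIC))
E
```

```text
top roller mask 560 201 250 291 309
[0.4503 0.2479] [0.0102 0.0287] 101.49994613019499
scene roller mask 517 198 233 244 272
[0.4432 0.24  ] [0.0106 0.03  ] 99.54407122420335
roller_mid top [0.4468 0.2519 0.0535] 0.97
roller_mid top [0.4447 0.2536 0.052 ] 0.94
roller_mid scene [0.4508 0.2513 0.0543] 0.91
roller_mid scene [0.4475 0.255  0.0545] 0.96
rest top [0.4477 0.2493 0.0029] 0.72
rest top [0.4451 0.2487 0.0027] 0.72
rest scene [ 0.4508  0.2528 -0.0002] 0.86
rest scene [ 0.4502  0.255  -0.0005] 0.88
seat top [0.6455 0.1723 0.1028] 0.86
seat top [0.6465 0.173  0.1069] 0.89
seat scene [0.6468 0.1721 0.1078] 0.91
seat scene [0.6457 0.1728 0.1056] 0.61
stand top [ 0.6493  0.1696 -0.001 ] 0.76
stand top [0.6471 0.1685 0.0007] 0.74
stand scene [ 0.6442  0.1705 -0.0042] 0.76
stand scene [ 0.6498  0.1722 -0.0006] 0.96
hoop_top top [0.5965 0.1782 0.3683] 0.61
hoop_top top [0.5935 0.1801 0.3666] 0.94
hoop_top scene [0.5967 0.1807 0.3653] 0.81
hoop_top scene [0.5962 0.1778 0.3647] 0.79
keeper_tab top [0.6001 0.0469 0.186 ] 0.63
keeper_tab top [0.5993 0.0442 0.1852] 0.76
keeper_tab scene [0.6009 0.0484 0.1839] 0.61
keeper_tab scene [0.5999 0.0479 0.1864] 0.6
```

View pics/top1c.png

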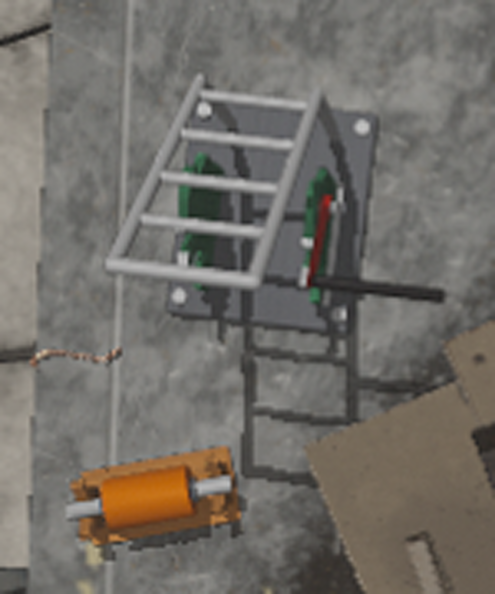

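View pics/scene1c.png

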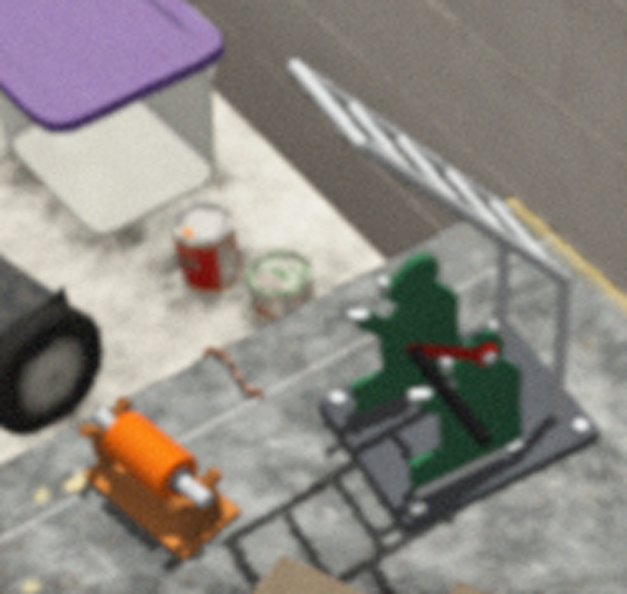

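Run:
```python
from h import *
import pickle
im,m=pickle.load(open('top.pkl','rb')); im2,m2=pickle.load(open('scene.pkl','rb'))
T=lambda p:np.array(p)/3.3+[180,150]-.35
S=lambda p:np.array(p)/3.3+[170,120]-.35
def ang(a): return np.degrees(np.arctan2(a[1],a[0]))
P=onz(im,T([(69,512),(231,485)]),.055); print('axle top',P,ang(P[0]-P[1]),np.linalg.norm(P[0]-P[1]),P.mean(0))
P=onz(im2,S([(102,418),(207,492)]),.054); print('axle sc',P,ang(P[0]-P[1]),np.linalg.norm(P[0]-P[1]),P.mean(0))
P=onz(im,T([(204,109),(362,126),(179,295),(341,313)]),.016); print('bolts',P,P.mean(0)); print([ang(P[0]-P[2]),ang(P[1]-P[3]),ang(P[0]-P[1])-90,ang(P[2]-P[3])-90])
P=onz(im,T([(112,265),(257,282)]),.366+.005); print('hoop',P,ang(P[0]-P[1])-90,P.mean(0),np.linalg.norm(P[0]-P[1]))
P=onz(im2,S([(333,400),(412,510),(583,426)]),.016);print('bolts sc',P,ang(P[0]-P[1])-90,ang(P[2]-P[1]))
```

```text
axle top [[0.4369 0.3134 0.055 ]
 [0.4604 0.1893 0.055 ]] 100.7016203291105 0.12639011630443958 [0.4487 0.2513 0.055 ]
axle sc [[0.4362 0.3071 0.054 ]
 [0.465  0.1965 0.054 ]] 104.57894016094743 0.11422933919735524 [0.4506 0.2518 0.054 ]
bolts [[0.7597 0.226  0.016 ]
 [0.7482 0.0984 0.016 ]
 [0.6091 0.2408 0.016 ]
 [0.5973 0.1112 0.016 ]] [0.6786 0.1691 0.016 ]
[np.float64(-5.6253761297198865), np.float64(-4.863967347000772), np.float64(-5.149359184282204), np.float64(-5.199849499396009)]
hoop [[0.5956 0.219  0.371 ]
 [0.5873 0.1335 0.371 ]] -5.563801370584869 [0.5915 0.1763 0.371 ] 0.08593571440449783
bolts sc [[0.6028 0.2417 0.016 ]
 [0.5905 0.1138 0.016 ]
 [0.7467 0.0976 0.016 ]] -5.488437169525582 -5.948201204900148
```

Emit:
play_rows(
  deltas=[
    {"tx": 16, "ty": 36, "tz": 2, "roll": 2},
    {"tx": 32, "ty": 73, "tz": 4, "roll": 5},
    {"tx": 48, "ty": 110, "tz": 6, "roll": 8},
    {"tx": 64, "ty": 146, "tz": 8, "roll": 11},
    {"tx": 80, "ty": 182, "tz": 10, "roll": 14},
    {"tx": 96, "ty": 219, "tz": 11, "roll": 17},
    {"tx": 112, "ty": 255, "tz": 13, "roll": 20},
    {"tx": 127, "ty": 292, "tz": 15, "roll": 22},
    {"tx": 143, "ty": 328, "tz": 17, "roll": 24},
    {"tx": 159, "ty": 365, "tz": 19, "roll": 26},
    {"tx": 175, "ty": 401, "tz": 20, "roll": 28},
    {"tx": 190, "ty": 437, "tz": 22, "roll": 30},
  ],
  claw=0.365,
)

```text
clock: 8.67
tool_pos: [0.5394, -0.5723, 0.3998]
eef_rot: [2.487, 0.003, 0.877]
ft_force: [1.2, 0.4, -0.8]
gripper_width: 0.0584
```

Emit:
play_rows(
  deltas=[
    {"tx": -2, "ty": 39, "tz": 2, "roll": 4},
    {"tx": -4, "ty": 79, "tz": 4, "roll": 8},
    {"tx": -6, "ty": 118, "tz": 6, "roll": 12},
    {"tx": -8, "ty": 158, "tz": 8, "roll": 15},
    {"tx": -10, "ty": 197, "tz": 10, "roll": 18},
    {"tx": -12, "ty": 236, "tz": 11, "roll": 21},
    {"tx": -20, "ty": 276, "tz": 10, "roll": 24},
    {"tx": -30, "ty": 315, "tz": 8, "roll": 27},
    {"tx": -45, "ty": 352, "tz": 4, "roll": 30},
    {"tx": -60, "ty": 389, "tz": 0, "roll": 33},
    {"tx": -75, "ty": 425, "tz": -5, "roll": 37},
    {"tx": -90, "ty": 461, "tz": -10, "roll": 40},
  ],
)

```text
clock: 9.67
tool_pos: [0.4484, -0.1096, 0.3897]
eef_rot: [2.487, 0.004, 1.579]
ft_force: [-0.1, 0.5, 0.3]
gripper_width: 0.058
```

Emit:
play_rows(
  deltas=[
    {"tx": -6, "ty": 38, "tz": -10, "roll": 1},
    {"tx": -12, "ty": 76, "tz": -20, "roll": 2},
    {"tx": -20, "ty": 113, "tz": -35, "roll": 3},
    {"tx": -28, "ty": 150, "tz": -50, "roll": 4},
    {"tx": -36, "ty": 187, "tz": -66, "roll": 5},
    {"tx": -42, "ty": 223, "tz": -85, "roll": 6},
    {"tx": -48, "ty": 258, "tz": -105, "roll": 7},
    {"tx": -54, "ty": 292, "tz": -128, "roll": 8},
    {"tx": -58, "ty": 323, "tz": -155, "roll": 9},
    {"tx": -63, "ty": 350, "tz": -184, "roll": 10.5},
    {"tx": -63, "ty": 350, "tz": -200, "roll": 10.5},
    {"tx": -63, "ty": 350, "tz": -200, "roll": 10.5},
  ],
)

```text
clock: 10.67
tool_pos: [0.3834, 0.2425, 0.1869]
eef_rot: [2.488, 0.004, 1.765]
ft_force: [0.5, -0.6, -1.0]
gripper_width: 0.0582
```

Run:
```python
from h import *
o=env.get_obs();print(o['clock'],o['joint_positions'],o['tool_pos'],o['eef_rot'])
from scipy.spatial.transform import Rotation as R
M=R.from_euler('xyz',o['eef_rot']).as_matrix();print(M)
a=M[:,2]; az=np.degrees(np.arctan2(a[1],a[0])); print(az)
g=np.array([.4485,.252,.052])+.019*a; print((g-.04*a-o['tool_pos'])*1000,(g-o['tool_pos'])*1000)
snap('scene','s2.png')
im=cv2.imread('pics/s2.png');cv2.imwrite('pics/s2c.png',cv2.resize(im[120:320,120:370],None,fx=3,fy=3,interpolation=cv2.INTER_CUBIC))
```

```text
10.6667 [ 0.5453 -0.463   2.1853 -0.2944  0.8182  0.4849] [0.3834 0.2425 0.1869] [2.4876 0.0037 1.7654]
[[-0.1933  0.7783  0.5974]
 [ 0.9811  0.1557  0.1147]
 [-0.0037  0.6083 -0.7937]]
10.86808036753763
[  52.5573    7.059  -118.2163] [  76.4551   11.6472 -149.9629]
```

View pics/s2c.png

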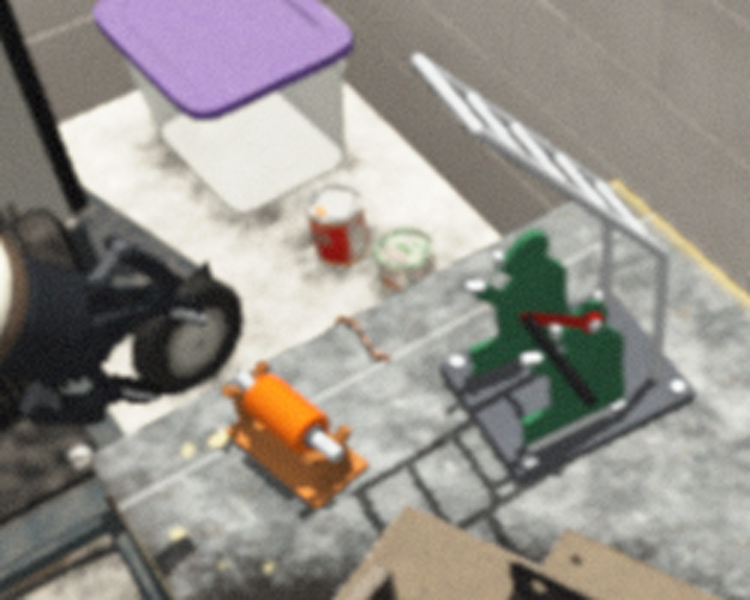

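Emit:
play_rows(
  deltas=[
    {"tx": 13, "ty": 2, "tz": -30, "roll": 0},
    {"tx": 30, "ty": 4, "tz": -60, "roll": 0},
    {"tx": 42, "ty": 6, "tz": -90, "roll": 0},
    {"tx": 52, "ty": 7, "tz": -118, "roll": 0},
    {"tx": 52, "ty": 7, "tz": -118, "roll": 0},
    {"tx": 52, "ty": 7, "tz": -118, "roll": 0},
  ],
)

```text
clock: 11.22
tool_pos: [0.4345, 0.2492, 0.0654]
eef_rot: [2.494, 0.006, 1.764]
ft_force: [-0.1, -0.2, 0.2]
gripper_width: 0.0584
```

Run:
```python
from h import *
o=env.get_obs();print(o['clock'],o['joint_positions'],o['tool_pos'],o['eef_rot'],o['ft_force'])
from scipy.spatial.transform import Rotation as R
M=R.from_euler('xyz',o['eef_rot']).as_matrix()
a=M[:,2]; az=np.degrees(np.arctan2(a[1],a[0])); print(az)
g=np.array([.4485,.252,.052])+.019*a; print((g-o['tool_pos'])*1000)
im=snap('scene','s3.png')
c=im['color'];cv2.imwrite('pics/s3c.png',cv2.resize(c[180:320,140:300],None,fx=4,fy=4,interpolation=cv2.INTER_CUBIC))
im=snap('top','t3.png')
c=im['color'];cv2.imwrite('pics/t3c.png',cv2.resize(c[250:390,160:320],None,fx=4,fy=4,interpolation=cv2.INTER_CUBIC))
```

```text
11.2167 [ 0.48   -0.1789  2.2664 -0.4045  0.4602  0.5938] [0.4345 0.2492 0.0654] [2.494  0.0056 1.7643] [-0.0912 -0.2236  0.2212]
10.657724610666836
[ 25.291    4.9163 -28.5334]
```

View pics/s3c.png

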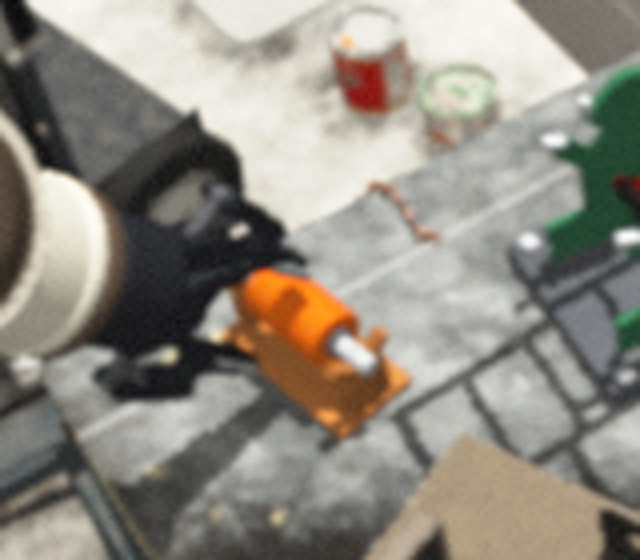

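View pics/t3c.png

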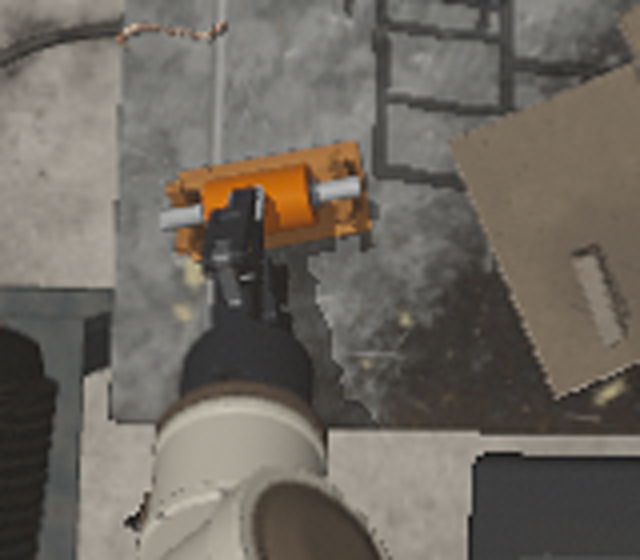

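Emit:
play_rows(
  deltas=[
    {"tx": 8, "ty": 2, "tz": -10, "roll": 0},
    {"tx": 16, "ty": 3, "tz": -19, "roll": 0},
    {"tx": 25, "ty": 5, "tz": -28, "roll": 0},
    {"tx": 25, "ty": 5, "tz": -28, "roll": 0},
  ],
)

```text
clock: 11.65
tool_pos: [0.4613, 0.2554, 0.0414]
eef_rot: [2.487, 0.004, 1.765]
ft_force: [-0.4, -0.1, -0.5]
gripper_width: 0.0582
```

Run:
```python
from h import *
o=env.get_obs();print(o['clock'],o['joint_positions'],o['tool_pos'],o['eef_rot'],o['ft_force'])
im=snap('scene','s4.png')
c=im['color'];cv2.imwrite('pics/s4c.png',cv2.resize(c[180:320,140:300],None,fx=4,fy=4,interpolation=cv2.INTER_CUBIC))
```

```text
11.65 [ 0.4594 -0.0737  2.2431 -0.4644  0.3717  0.6469] [0.4613 0.2554 0.0414] [2.487  0.0038 1.7647] [-0.3594 -0.0612 -0.5039]
```

View pics/s4c.png

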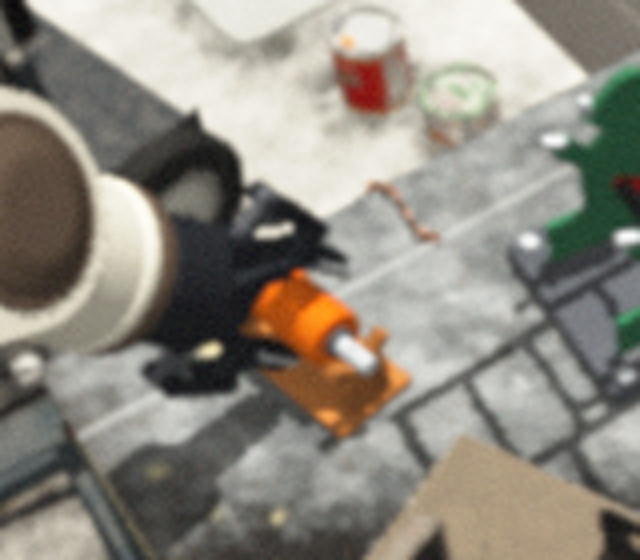

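Emit:
play_rows(
  deltas=[
    {"tx": -2, "ty": 0, "tz": -4, "roll": 0},
    {"tx": -2, "ty": 0, "tz": -4, "roll": 0},
  ],
)

```text
clock: 11.87
tool_pos: [0.4583, 0.2553, 0.0386]
eef_rot: [2.486, 0.004, 1.765]
ft_force: [-0.8, 0.2, -0.5]
gripper_width: 0.0585
```

Emit:
play_rows(
  deltas=[
    {"tx": 0, "ty": 0, "tz": 0, "roll": 0},
    {"tx": 0, "ty": 0, "tz": 0, "roll": 0},
    {"tx": 0, "ty": 0, "tz": 0, "roll": 0},
    {"tx": 0, "ty": 0, "tz": 0, "roll": 0},
    {"tx": 0, "ty": 0, "tz": 0, "roll": 0},
    {"tx": 0, "ty": 0, "tz": 0, "roll": 0},
  ],
  claw=-1,
)

```text
clock: 12.37
tool_pos: [0.4582, 0.2555, 0.0396]
eef_rot: [2.485, 0.004, 1.765]
ft_force: [-17.0, -4.6, 16.3]
gripper_width: 0.0385
```

Emit:
play_rows(
  deltas=[
    {"tx": 0, "ty": 0, "tz": 5, "roll": 0},
    {"tx": 0, "ty": 0, "tz": 12, "roll": 0},
    {"tx": 0, "ty": 0, "tz": 20, "roll": 0},
    {"tx": 0, "ty": 0, "tz": 20, "roll": 0},
  ],
)

```text
clock: 12.7
tool_pos: [0.4588, 0.2559, 0.0616]
eef_rot: [2.483, 0.003, 1.765]
ft_force: [1.2, -0.1, -2.1]
gripper_width: 0.0383
```

Run:
```python
from h import *
o=env.get_obs();print(o['clock'],o['joint_positions'],o['tool_pos'],o['eef_rot'],o['ft_force'],o['moment'],o['gripper_width'])
im=snap('scene','s5.png')
c=im['color'];cv2.imwrite('pics/s5c.png',cv2.resize(c[180:320,140:300],None,fx=4,fy=4,interpolation=cv2.INTER_CUBIC))
print(env.mark_of('roller_mid','scene')[:2])
from scipy.spatial.transform import Rotation as R
M=R.from_euler('xyz',o['eef_rot']).as_matrix();print(M)
```

```text
12.7 [ 0.4639 -0.1185  2.2319 -0.4173  0.4198  0.5982] [0.4588 0.2559 0.0616] [2.4826 0.0027 1.7651] [ 1.2232 -0.0975 -2.0582] [-0.1224  0.6308 -0.0365] 0.03829356985922715
[{'position': [0.4525, 0.2537, 0.0764], 'conf': 0.81}, {'position': [0.4485, 0.2523, 0.0797], 'conf': 0.69}]
[[-0.1931  0.7754  0.6012]
 [ 0.9812  0.1543  0.1161]
 [-0.0027  0.6123 -0.7906]]
```

View pics/s5c.png

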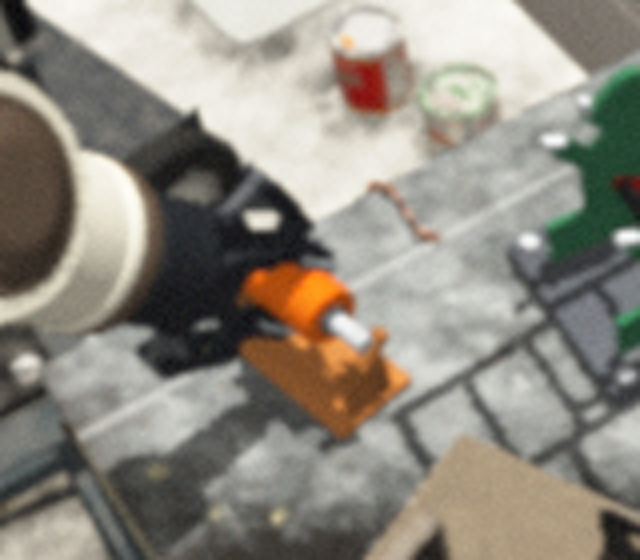

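Emit:
play_rows(
  deltas=[
    {"tx": 0, "ty": 0, "tz": 25, "roll": 0},
    {"tx": 0, "ty": 0, "tz": 55, "roll": 0},
    {"tx": 0, "ty": 0, "tz": 90, "roll": 0},
    {"tx": 0, "ty": 0, "tz": 125, "roll": -2},
    {"tx": 5, "ty": -5, "tz": 155, "roll": -4},
    {"tx": 20, "ty": -15, "tz": 175, "roll": -6},
    {"tx": 40, "ty": -28, "tz": 185, "roll": -9},
    {"tx": 60, "ty": -40, "tz": 185, "roll": -12},
    {"tx": 80, "ty": -53, "tz": 180, "roll": -14},
    {"tx": 95, "ty": -65, "tz": 170, "roll": -16},
    {"tx": 95, "ty": -75, "tz": 170, "roll": -16},
    {"tx": 95, "ty": -75, "tz": 170, "roll": -16},
  ],
)

```text
clock: 13.8
tool_pos: [0.5535, 0.179, 0.2283]
eef_rot: [2.487, 0.005, 1.484]
ft_force: [-0.4, -0.5, -4.2]
gripper_width: 0.0382
```

```bash
cat > chk.py <<'E'
from h import *
from scipy.spatial.transform import Rotation as R
def run(tag,marks=True):
    o=env.get_obs();print(o['clock'],o['joint_positions'],o['tool_pos'],o['eef_rot'],o['ft_force'],o['gripper_width'])
    M=R.from_euler('xyz',o['eef_rot']).as_matrix();print(M)
    print('az',np.degrees(np.arctan2(M[1,2],M[0,2])),'axle deg',np.degrees(np.arctan2(M[1,0],M[0,0])), 'tilt',np.degrees(np.arccos(-M[2,2])))
    for n,b in (('scene',(100,280,200,380)),('top',(130,310,150,330))):
        im=snap(n,f'{tag}_{n}.png'); c=im['color'][b[0]:b[1],b[2]:b[3]]
        cv2.imwrite(f'pics/{tag}_{n}c.png',cv2.resize(c,None,fx=3.3,fy=3.3,interpolation=cv2.INTER_CUBIC))
        if marks:
            for r in env.mark_of('roller_mid',n)[:2]:
                d=np.array(r['position']); print(n,d,round(r['conf'],2),'tool frame',(M.T@(d-o['tool_pos']))*1000)
E
python3 -c "import chk;chk.run('c6')"
```

```text
13.8 [ 0.3146 -0.1705  1.8972 -0.3337  0.829   0.5524] [0.5535 0.179  0.2283] [2.4866 0.0046 1.4838] [-0.3923 -0.5153 -4.1841] 0.03818371025786681
[[ 0.0869  0.7903  0.6065]
 [ 0.9962 -0.0661 -0.0566]
 [-0.0046  0.6091 -0.7931]]
az -5.3283846926462495 axle deg 85.01720952350053 tilt 37.527568318537035
scene [0.5448 0.1775 0.2438] 0.91 tool frame [ -2.3196   2.663  -17.4893]
scene [ 0.805  -0.1153  0.0023] 0.36 tool frame [-270.2913   80.5454  348.4118]
top [0.5386 0.1778 0.2425] 0.88 tool frame [ -2.5533  -3.0487 -20.2357]
```

View pics/c6_scenec.png

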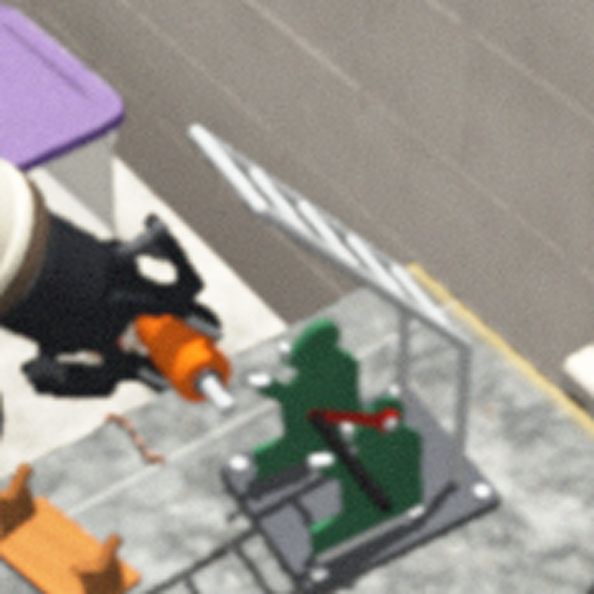

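View pics/c6_topc.png

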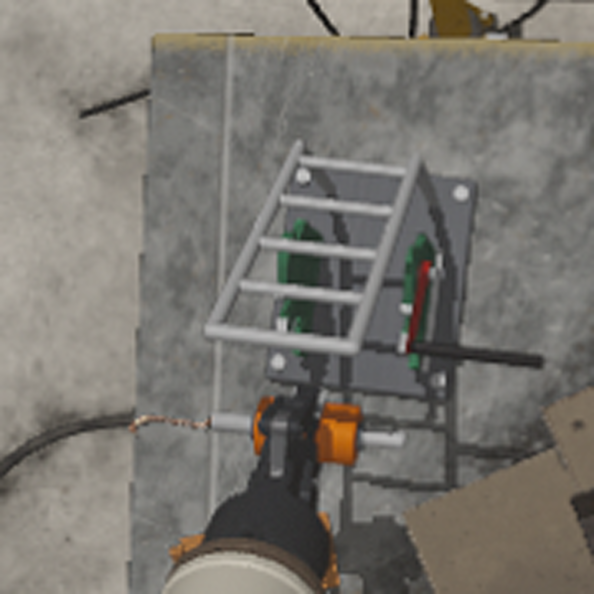

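Emit:
play_rows(
  deltas=[
    {"tx": 15, "ty": 0, "tz": -19, "roll": 0},
    {"tx": 30, "ty": 0, "tz": -38, "roll": 0},
    {"tx": 45, "ty": -1, "tz": -57, "roll": 0},
    {"tx": 58, "ty": -2, "tz": -73, "roll": 0},
    {"tx": 67, "ty": -2, "tz": -85, "roll": 0},
    {"tx": 67, "ty": -2, "tz": -85, "roll": 0},
    {"tx": 67, "ty": -2, "tz": -85, "roll": 0},
  ],
)

```text
clock: 14.58
tool_pos: [0.6199, 0.1793, 0.1449]
eef_rot: [2.485, 0.003, 1.486]
ft_force: [-0.5, -0.1, -4.1]
gripper_width: 0.0383
```

```bash
python3 -c "import chk;chk.run('c7')"
```

```text
14.5833 [ 0.2696  0.0335  1.8877 -0.3728  0.6285  0.5893] [0.6199 0.1793 0.1449] [2.4848 0.0033 1.4863] [-0.5094 -0.0893 -4.1295] 0.038287500527285453
[[ 0.0844  0.7893  0.6082]
 [ 0.9964 -0.0648 -0.0541]
 [-0.0033  0.6106 -0.792 ]]
az -5.084207286810705 axle deg 85.15949571337998 tilt 37.631664622359274
scene [0.6109 0.1803 0.1595] 0.6 tool frame [  0.1871   1.8046 -17.0846]
scene [ 0.807  -0.1156  0.0016] 0.44 tool frame [-277.5909   79.3607  243.24  ]
```

View pics/c7_scenec.png

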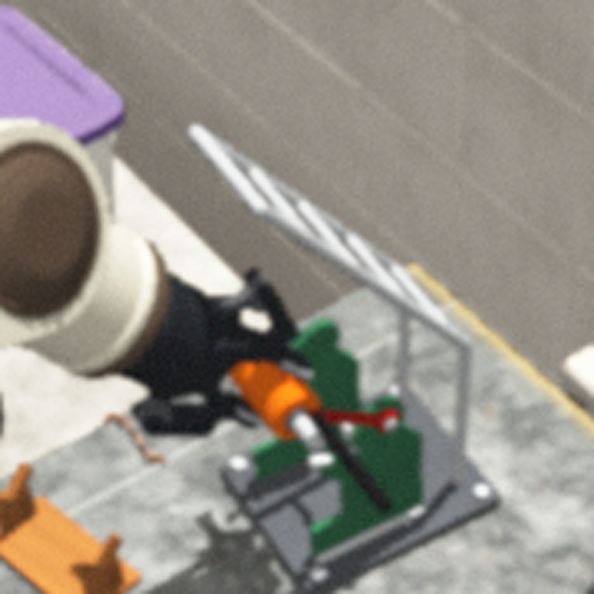

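View pics/c7_topc.png

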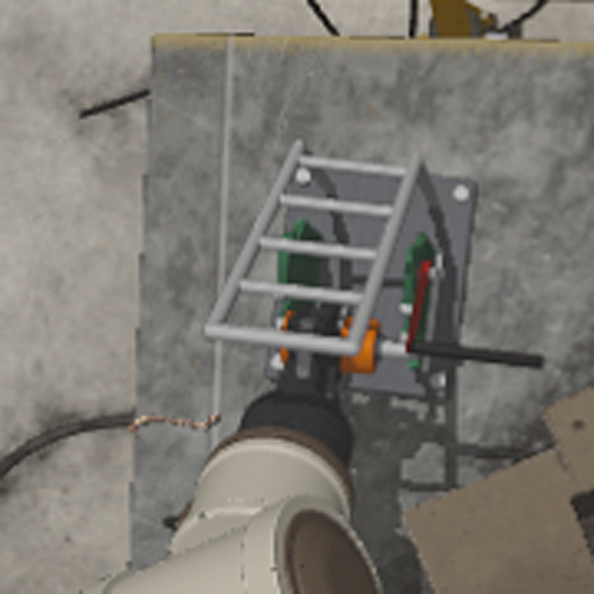

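```bash
cat > ov.py <<'E'
from h import *
from scipy.spatial.transform import Rotation as R
import sys
def ov(tag,seat=(.6468,.172,.110),yaw=-5.3,off=(-2,0,-17.5),tool=True):
    S=np.array(seat);Rs=R.from_euler('z',yaw,degrees=True).as_matrix()
    st=lambda p:S+Rs@(np.array(p)/1000)
    o=env.get_obs();M=R.from_euler('xyz',o['eef_rot']).as_matrix();c=o['tool_pos']+M@np.array(off)/1000
    for n,b in (('scene',(150,250,230,350)),('top',(200,280,210,310))):
        im=env.get_image(n); f=6; img=cv2.resize(im['color'][b[0]:b[1],b[2]:b[3]],None,fx=f,fy=f,interpolation=cv2.INTER_CUBIC)
        def ln(a,d,col):
            q=(proj(im,np.array([a,d]))+.5-[b[2],b[0]])*f
            cv2.line(img,*[tuple(int(round(v)) for v in p) for p in q],col,1,cv2.LINE_AA)
        for y in (-50,50): ln(st((0,y,0)),st((-.616*30,y,.788*30)),(255,255,0))
        ln(st((0,-64,0)),st((0,64,0)),(0,255,255))
        q=np.radians(218)-1.28
        h=np.array((24,0,34))+70*np.array((np.cos(q),0,np.sin(q)))
        ln(st(h+[0,-56,0]),st(h+[0,-150,0]),(255,0,255))
        for s in (-42,42): ln(st((-54,s,256)),st((-54+.616*200,s,256-.788*200)),(0,0,255))
        B=[(-60,-75,-98),(-60,75,-98)]
        if tool: ln(c-M[:,0]*.064,c+M[:,0]*.064,(0,255,0))
        cv2.imwrite(f'pics/{tag}_{n}o.png',img)
E
python3 -c "import ov;ov.ov('c7')"
```

```text
(no output)
```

View pics/c7_sceneo.png

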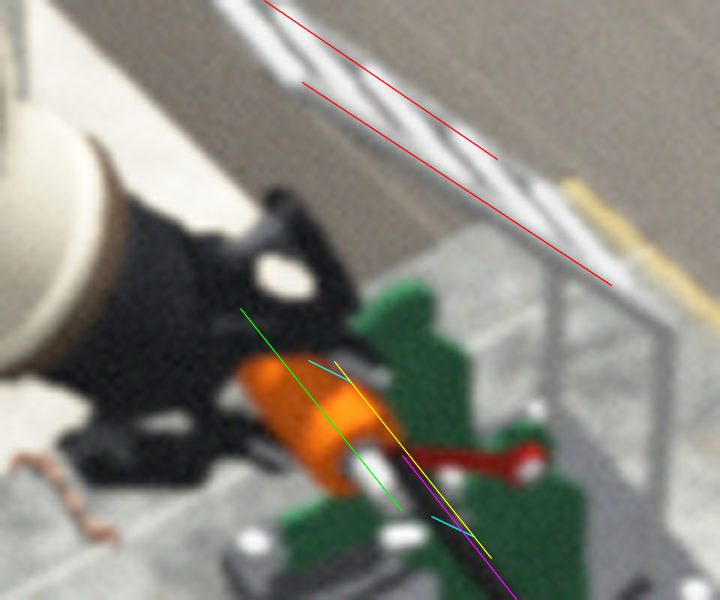

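View pics/c7_topo.png

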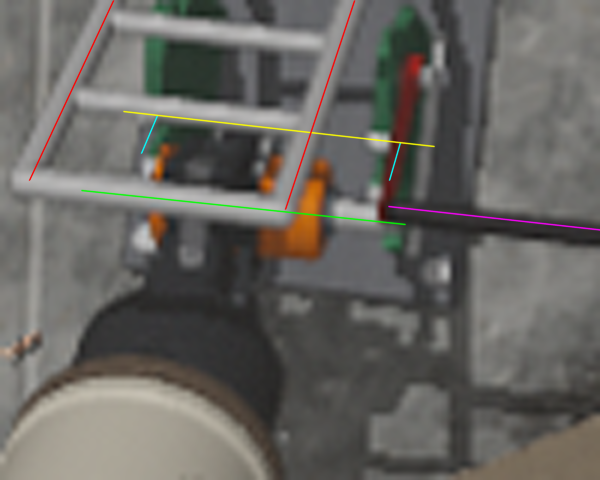

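Emit:
play_rows(
  deltas=[
    {"tx": 7, "ty": -1, "tz": -8, "roll": 0},
    {"tx": 14, "ty": -2, "tz": -17, "roll": 0},
    {"tx": 20, "ty": -3, "tz": -25, "roll": 0},
    {"tx": 20, "ty": -3, "tz": -25, "roll": 0},
  ],
)

```text
clock: 15.22
tool_pos: [0.6403, 0.1755, 0.1185]
eef_rot: [2.485, 0.003, 1.486]
ft_force: [-0.9, -0.2, -5.0]
gripper_width: 0.0383
```

```bash
python3 -c "
import ov;ov.ov('c8')
from h import *
o=env.get_obs();print(o['ft_force'],o['moment'],o['tool_pos'],o['eef_rot'])"
```

```text
[-0.6539  0.692  -4.1086] [ 0.0754  0.6789 -0.0475] [0.6401 0.1758 0.1202] [2.484  0.003  1.4857]
```

View pics/c8_sceneo.png

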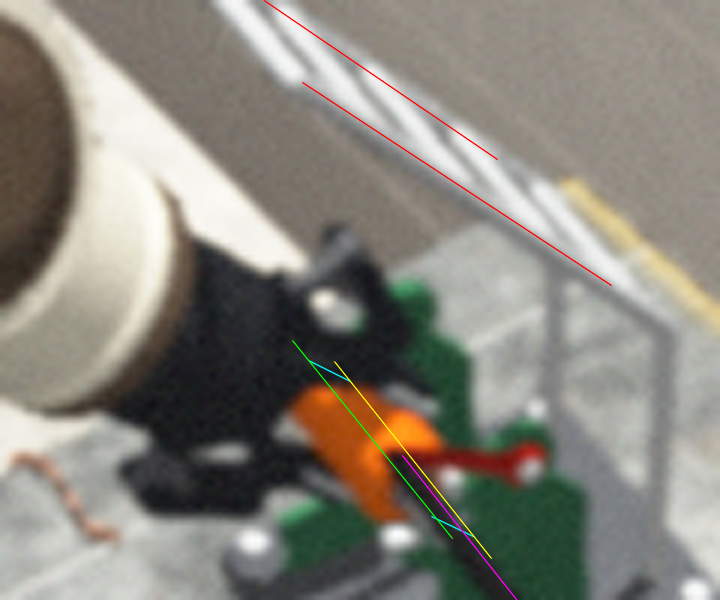

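View pics/c8_topo.png

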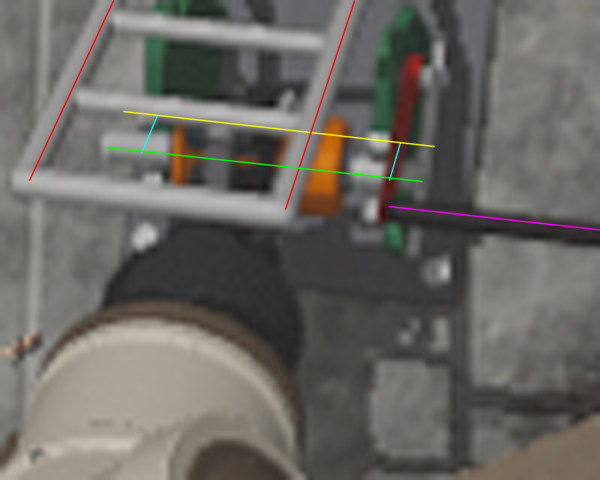

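Emit:
play_rows(
  deltas=[
    {"tx": 3, "ty": 0, "tz": -4, "roll": 0},
    {"tx": 6, "ty": -1, "tz": -8, "roll": 0},
    {"tx": 10, "ty": -1, "tz": -12, "roll": 0},
    {"tx": 10, "ty": -1, "tz": -12, "roll": 0},
  ],
)

```text
clock: 15.65
tool_pos: [0.65, 0.1746, 0.1069]
eef_rot: [2.486, 0.003, 1.485]
ft_force: [-0.9, 0.3, -8.1]
gripper_width: 0.038
```

Emit:
play_rows(
  deltas=[
    {"tx": 2, "ty": 0, "tz": -3, "roll": 0},
    {"tx": 5, "ty": -1, "tz": -6, "roll": 0},
    {"tx": 5, "ty": -1, "tz": -6, "roll": 0},
  ],
)

```text
clock: 15.9
tool_pos: [0.655, 0.1735, 0.1001]
eef_rot: [2.486, 0.004, 1.485]
ft_force: [-0.7, 0.3, -6.5]
gripper_width: 0.0378
```

```bash
python3 -c "
import ov;ov.ov('c9')
from h import *
o=env.get_obs();print(o['ft_force'],o['moment'],o['tool_pos'],o['eef_rot'])"
```

```text
[-0.6503  0.0152 -8.2249] [ 0.3164  1.2383 -0.0721] [0.6549 0.1735 0.1005] [2.4863 0.0036 1.4852]
```

View pics/c9_sceneo.png

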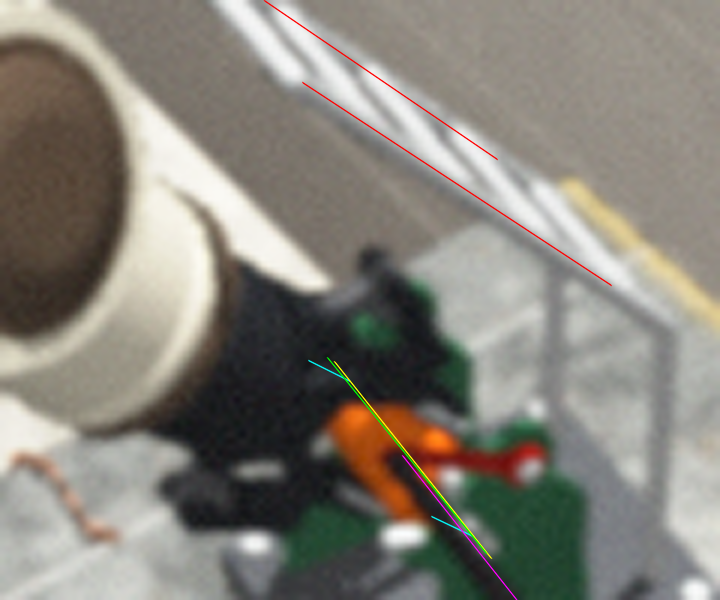

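View pics/c9_topo.png

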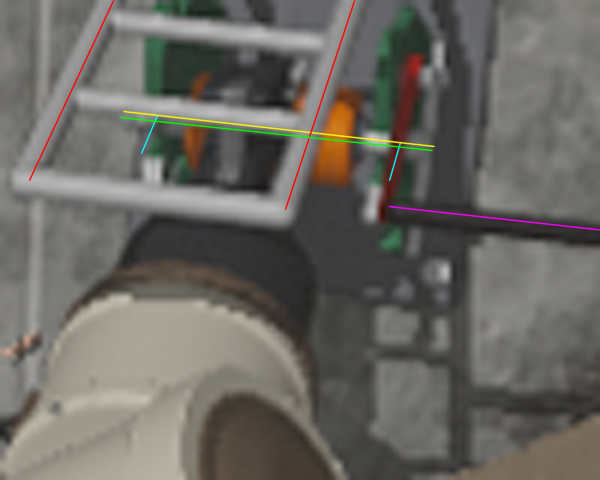

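Emit:
play_rows(
  deltas=[
    {"tx": 1, "ty": 0, "tz": -2, "roll": 0},
    {"tx": 2.5, "ty": 0, "tz": -3.5, "roll": 0},
    {"tx": 2.5, "ty": 0, "tz": -3.5, "roll": 0},
  ],
)

```text
clock: 16.25
tool_pos: [0.6567, 0.1736, 0.0983]
eef_rot: [2.486, 0.004, 1.485]
ft_force: [-41.6, -3.7, 25.2]
gripper_width: 0.0383
```

Emit:
play_rows(
  deltas=[
    {"tx": 1, "ty": 0, "tz": -1.3, "roll": 0},
    {"tx": 1.5, "ty": 0, "tz": -2, "roll": 0},
    {"tx": 1.5, "ty": 0, "tz": -2, "roll": 0},
  ],
)

```text
clock: 16.5
tool_pos: [0.6568, 0.1736, 0.0982]
eef_rot: [2.486, 0.005, 1.484]
ft_force: [-62.1, -6.4, 40.8]
gripper_width: 0.0382
```

Emit:
play_rows(
  deltas=[
    {"tx": -0.5, "ty": 0, "tz": 0.3, "roll": 0},
  ],
)

```text
clock: 16.58
tool_pos: [0.6558, 0.1737, 0.0993]
eef_rot: [2.486, 0.005, 1.484]
ft_force: [-1.0, -0.1, -8.9]
gripper_width: 0.038
```

```bash
python3 -c "
import ov;ov.ov('c10')
from h import *
o=env.get_obs();print(o['ft_force'],o['moment'],o['tool_pos'],o['eef_rot'])
for n in ('scene',):
    for t in ('roller_mid','seat'): print(t,env.mark_of(t,n)[:1])"
```

```text
[-6.7896  0.6044 -2.8579] [ 0.2114  1.3197 -0.2866] [0.6561 0.1737 0.099 ] [2.4858 0.0045 1.4844]
roller_mid [{'position': [0.6486, 0.17, 0.1152], 'conf': 0.58}]
seat [{'position': [0.6469, 0.1731, 0.1058], 'conf': 0.62}]
```

View pics/c10_sceneo.png

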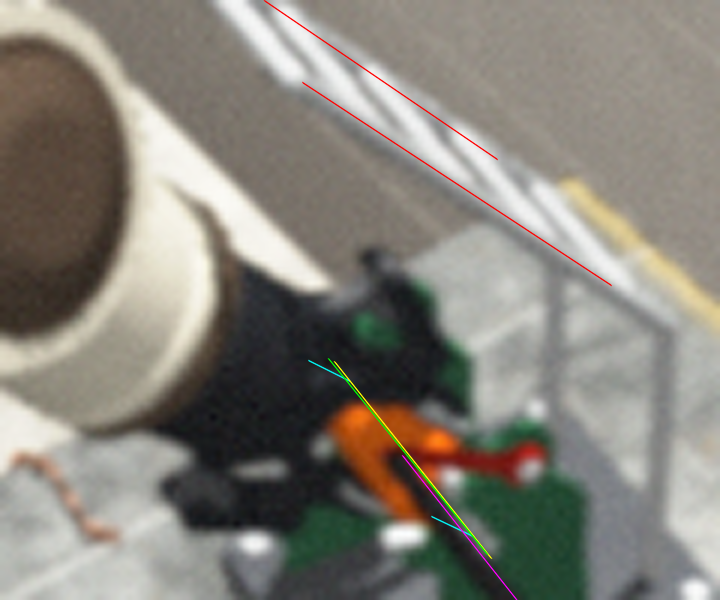

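View pics/c10_topo.png

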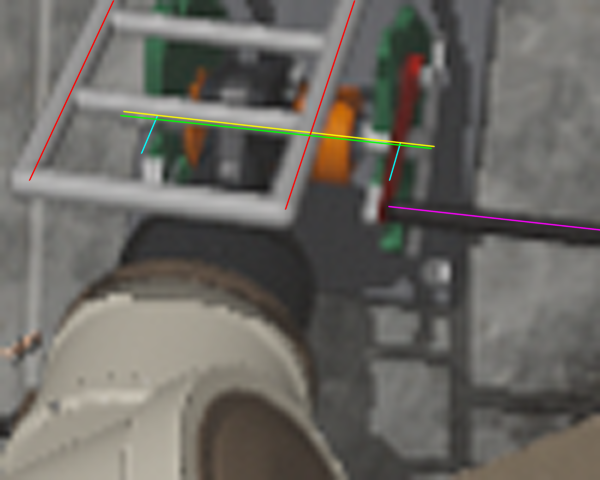

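Emit:
play_rows(
  deltas=[
    {"tx": 0, "ty": 0, "tz": 0, "roll": 0},
    {"tx": 0, "ty": 0, "tz": 0, "roll": 0},
    {"tx": 0, "ty": 0, "tz": 0, "roll": 0},
  ],
  claw=0.08,
)

```text
clock: 17.03
tool_pos: [0.6568, 0.1739, 0.0996]
eef_rot: [2.484, 0.004, 1.485]
ft_force: [-0.9, 0.9, -1.0]
gripper_width: 0.0461
```

```bash
python3 -c "
import ov;ov.ov('c11')
from h import *
o=env.get_obs();print(o['ft_force'],o['moment'],o['tool_pos'],o['eef_rot'])
for n in ('scene',):
    for t in ('roller_mid','seat'): print(t,env.mark_of(t,n)[:1])"
```

```text
[-0.2652 -0.213  -1.4813] [ 0.073   0.3646 -0.0246] [0.6567 0.1738 0.0994] [2.4848 0.0041 1.4845]
roller_mid [{'position': [0.6459, 0.1721, 0.1119], 'conf': 0.82}]
seat [{'position': [0.6484, 0.1736, 0.105], 'conf': 0.74}]
```

View pics/c11_sceneo.png

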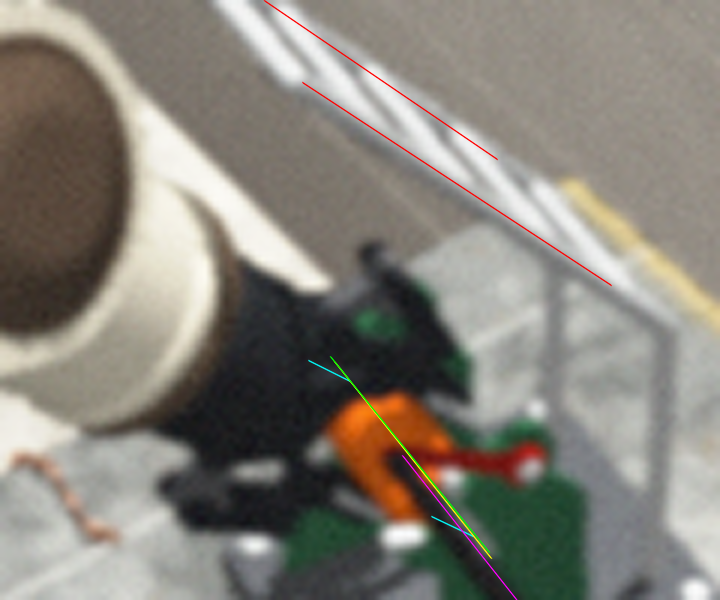

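View pics/c11_topo.png

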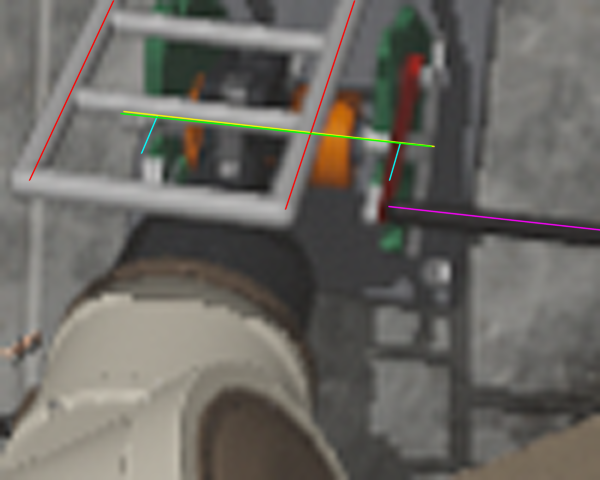

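Emit:
play_rows(
  deltas=[
    {"tx": 0, "ty": 0, "tz": 0, "roll": 0},
    {"tx": 0, "ty": 0, "tz": 0, "roll": 0},
    {"tx": -6, "ty": 0.5, "tz": 8, "roll": 0},
    {"tx": -18, "ty": 1.6, "tz": 24, "roll": 0},
    {"tx": -36, "ty": 3.2, "tz": 47, "roll": 0},
    {"tx": -56, "ty": 5, "tz": 73, "roll": 0},
    {"tx": -76, "ty": 7, "tz": 99, "roll": 0},
    {"tx": -91, "ty": 8, "tz": 119, "roll": 0},
    {"tx": -115, "ty": 8, "tz": 140, "roll": 0},
    {"tx": -140, "ty": 8, "tz": 160, "roll": 0},
  ],
  claw=0.365,
)

```text
clock: 18.07
tool_pos: [0.5151, 0.1816, 0.2608]
eef_rot: [2.485, 0.004, 1.484]
ft_force: [0.8, 1.2, 1.2]
gripper_width: 0.0582
```

```bash
python3 -c "
import ov;ov.ov('c12',tool=False)
from h import *
o=env.get_obs();print(o['clock'],o['ft_force'],o['moment'],o['tool_pos'],o['eef_rot'])
for n in ('scene','top'):
    for t in ('roller_mid','seat','keeper_tab'): print(n,t,env.mark_of(t,n)[:1])"
```

```text
18.1667 [ 1.4696 -0.0223  0.3643] [ 0.0384  0.2136 -0.0324] [0.5148 0.1823 0.264 ] [2.4795 0.0013 1.4857]
scene roller_mid [{'position': [0.6461, 0.174, 0.1081], 'conf': 0.55}]
scene seat [{'position': [0.6441, 0.1743, 0.1049], 'conf': 0.71}]
scene keeper_tab [{'position': [0.6017, 0.0482, 0.187], 'conf': 0.84}]
top roller_mid [{'position': [0.6441, 0.1745, 0.1089], 'conf': 0.71}]
top seat [{'position': [0.6435, 0.175, 0.1096], 'conf': 0.94}]
top keeper_tab [{'position': [0.5988, 0.045, 0.1848], 'conf': 0.82}]
```

View pics/c12_sceneo.png

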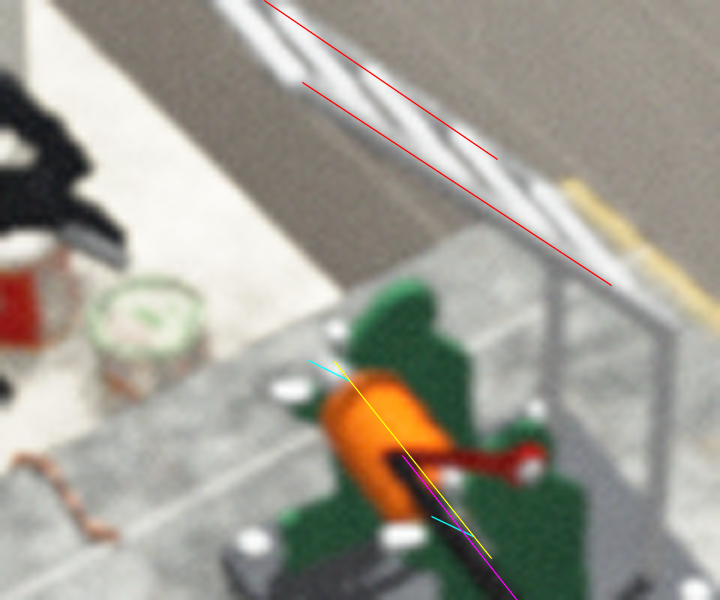

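View pics/c12_topo.png

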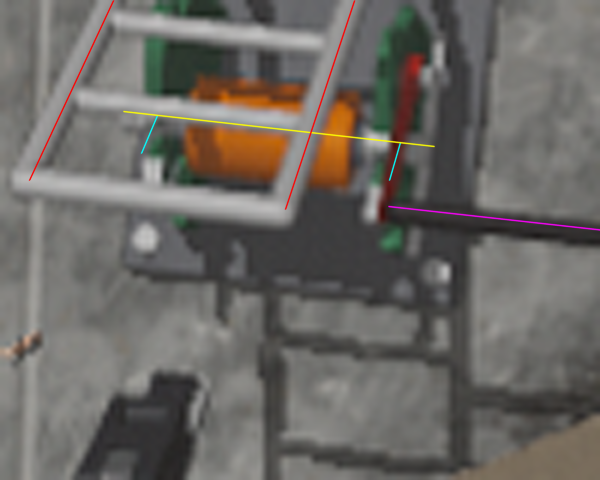

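```bash
python3 -c "
from h import *
c=cv2.imread('pics/c6_scene.png')[250:450,190:430];cv2.imwrite('pics/js.png',cv2.resize(c,None,fx=3.2,fy=3,interpolation=cv2.INTER_CUBIC)) if 0 else cv2.imwrite('pics/js.png',cv2.resize(c,None,fx=3,fy=3,interpolation=cv2.INTER_CUBIC))
c=cv2.imread('pics/top1.png')[200:360,250:450];cv2.imwrite('pics/jt.png',cv2.resize(c,None,fx=3,fy=3,interpolation=cv2.INTER_CUBIC))
"
```

View pics/js.png

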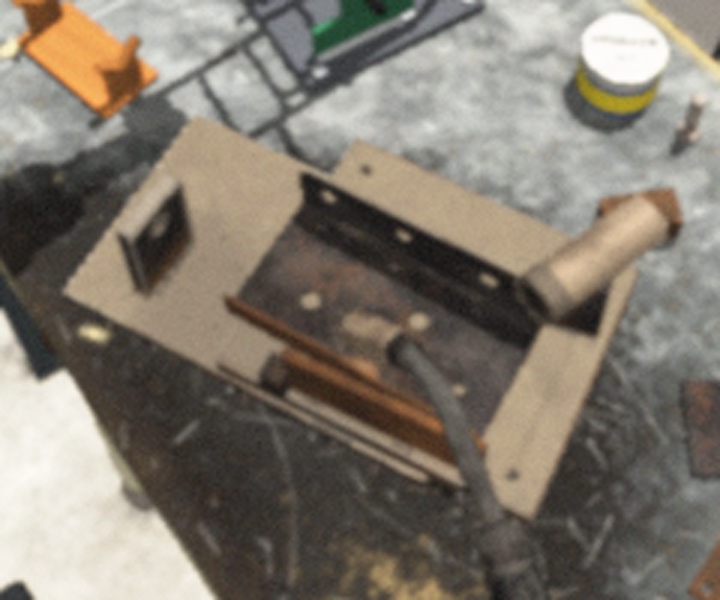

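View pics/jt.png

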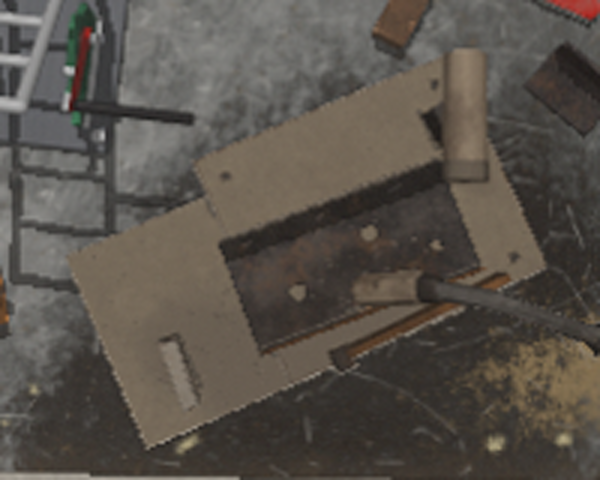

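Emit:
play_rows(
  deltas=[
    {"tx": 10, "ty": -30, "tz": -5, "roll": 0},
    {"tx": 25, "ty": -60, "tz": -15, "roll": 0},
    {"tx": 42, "ty": -88, "tz": -28, "roll": 0},
    {"tx": 61, "ty": -109, "tz": -43, "roll": 0},
    {"tx": 61, "ty": -109, "tz": -43, "roll": 0},
    {"tx": 61, "ty": -109, "tz": -43, "roll": 0},
  ],
  claw=-1,
)

```text
clock: 18.97
tool_pos: [0.578, 0.0707, 0.2127]
eef_rot: [2.491, 0.005, 1.481]
ft_force: [-0.6, -1.4, -0.2]
gripper_width: 0.0001
```

```bash
cat > kp.py <<'E'
from h import *
from scipy.spatial.transform import Rotation as R
S=np.array([.6468,.172,.110]);Rs=R.from_euler('z',-5.3,degrees=True).as_matrix()
o=env.get_obs();M=R.from_euler('xyz',o['eef_rot']).as_matrix();a=M[:,2]
print(o['clock'],o['tool_pos'],o['eef_rot'],o['ft_force'],o['gripper_width'])
for th,b in ((145,45),(145,6),(150,5),(160,5),(170,5),(180,5),(190,5),(200,5),(210,5),(218,5)):
    t=np.radians(th);C=S+Rs@(np.array([24+70*np.cos(t),-105,34+70*np.sin(t)])/1000)
    print(th,b,np.round((C-a*b/1000-o['tool_pos'])*1000,1))
E
python3 kp.py; python3 -c "
from h import *
im=snap('scene','k1.png')['color'];cv2.imwrite('pics/k1c.png',cv2.resize(im[130:270,220:380],None,fx=4,fy=4,interpolation=cv2.INTER_CUBIC))
im=snap('top','k1t.png')['color'];cv2.imwrite('pics/k1tc.png',cv2.resize(im[190:310,220:360],None,fx=4,fy=4,interpolation=cv2.INTER_CUBIC))"
```

```text
18.9667 [0.578  0.0707 0.2127] [2.4905 0.0054 1.4809] [-0.5583 -1.3951 -0.2015] 0.00013191016410216022
145 45 [-1.2  2.4  7.2]
145 6 [ 22.3   0.1 -23.8]
150 5 [ 19.7   0.4 -29.8]
160 5 [ 14.5   0.9 -40.8]
170 5 [ 11.4   1.1 -52.6]
180 5 [ 10.3   1.2 -64.8]
190 5 [ 11.4   1.1 -76.9]
200 5 [ 14.5   0.9 -88.7]
210 5 [ 19.7   0.4 -99.8]
218 5 [  25.1   -0.1 -107.9]
```

View pics/k1c.png

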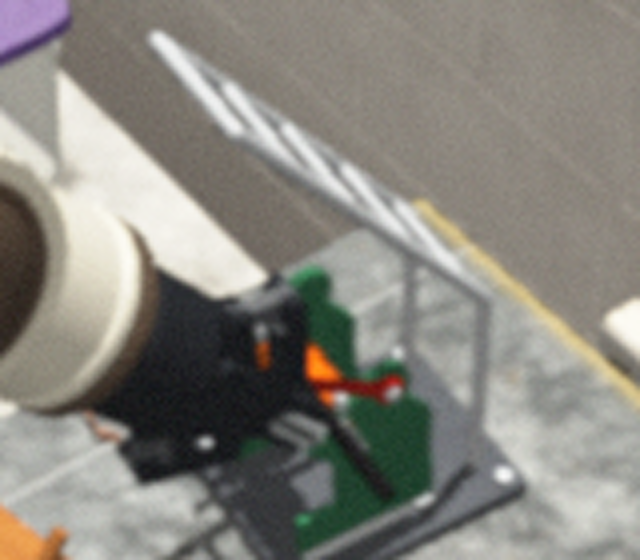

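View pics/k1tc.png

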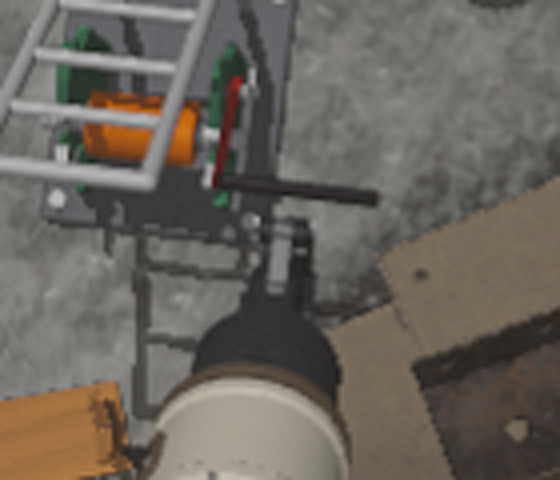

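Emit:
play_rows(
  deltas=[
    {"tx": 10, "ty": 0, "tz": -6, "roll": 0},
    {"tx": 22, "ty": 0, "tz": -20, "roll": 0},
    {"tx": 22, "ty": 0, "tz": -25, "roll": 0},
    {"tx": 20, "ty": 0, "tz": -31, "roll": 0},
    {"tx": 17, "ty": 0, "tz": -36, "roll": 0},
    {"tx": 15, "ty": 0, "tz": -42, "roll": 0},
    {"tx": 13, "ty": 0, "tz": -48, "roll": 0},
  ],
)

```text
clock: 19.65
tool_pos: [0.5895, 0.0735, 0.1664]
eef_rot: [2.489, 0.005, 1.485]
ft_force: [-12.3, 7.8, 5.3]
gripper_width: 0.0001
```

```bash
python3 kp.py; python3 -c "
from h import *
im=snap('scene','k2.png')['color'];cv2.imwrite('pics/k2c.png',cv2.resize(im[150:270,240:380],None,fx=4,fy=4,interpolation=cv2.INTER_CUBIC))"
```

```text
19.65 [0.5895 0.0735 0.1664] [2.4886 0.0045 1.4846] [-12.2702   7.7586   5.3053] 0.000125987073390938
145 45 [-12.8  -0.5  53.5]
145 6 [10.7 -2.6 22.5]
150 5 [ 8.1 -2.4 16.6]
160 5 [ 3.  -1.9  5.5]
170 5 [-0.2 -1.6 -6.3]
180 5 [ -1.3  -1.5 -18.4]
190 5 [ -0.2  -1.6 -30.6]
200 5 [  3.   -1.9 -42.4]
210 5 [  8.1  -2.4 -53.4]
218 5 [ 13.5  -2.9 -61.5]
```

View pics/k2c.png

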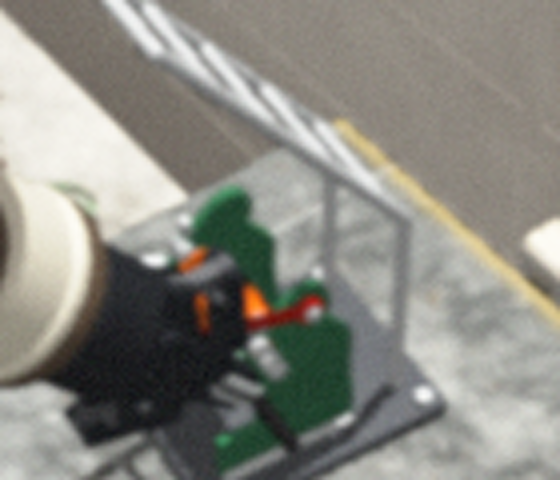

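Emit:
play_rows(
  deltas=[
    {"tx": -1, "ty": -1, "tz": -9, "roll": 0},
    {"tx": -1, "ty": -1, "tz": -18, "roll": 0},
    {"tx": 0, "ty": -1, "tz": -30, "roll": 0},
    {"tx": 2, "ty": -1, "tz": -40, "roll": 0},
    {"tx": 6, "ty": -1, "tz": -50, "roll": 0},
    {"tx": 10, "ty": -1, "tz": -57, "roll": 0},
    {"tx": 13, "ty": -1, "tz": -62, "roll": 0},
  ],
)

```text
clock: 20.28
tool_pos: [0.6023, 0.0725, 0.1025]
eef_rot: [2.49, 0.005, 1.485]
ft_force: [-49.5, -3.9, 49.0]
gripper_width: 0.0001
```

```bash
python3 kp.py; python3 -c "
from h import *
im=snap('scene','k3.png')['color'];cv2.imwrite('pics/k3c.png',cv2.resize(im[150:270,240:380],None,fx=4,fy=4,interpolation=cv2.INTER_CUBIC))"
```

```text
20.2833 [0.6023 0.0725 0.1025] [2.4901 0.005  1.4847] [-49.5414  -3.9163  48.9903] 0.0001371342016876118
145 45 [-25.5   0.6 117.5]
145 6 [-2.  -1.6 86.5]
150 5 [-4.6 -1.4 80.5]
160 5 [-9.8 -0.9 69.5]
170 5 [-12.9  -0.6  57.7]
180 5 [-14.   -0.5  45.5]
190 5 [-12.9  -0.6  33.4]
200 5 [-9.8 -0.9 21.6]
210 5 [-4.6 -1.4 10.5]
218 5 [ 0.8 -1.9  2.4]
```

View pics/k3c.png

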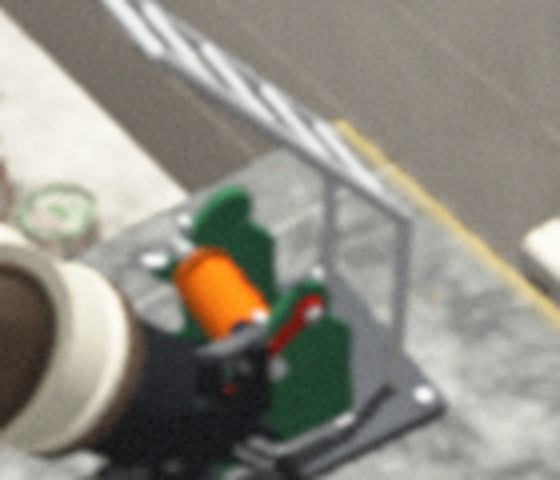

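Emit:
play_rows(
  deltas=[
    {"tx": -3, "ty": 0, "tz": 4, "roll": 0},
    {"tx": -15, "ty": 1, "tz": 20, "roll": 0},
    {"tx": -35, "ty": 2, "tz": 45, "roll": 0},
    {"tx": -55, "ty": 0, "tz": 72, "roll": 0},
    {"tx": -75, "ty": -20, "tz": 100, "roll": 0},
    {"tx": -95, "ty": -50, "tz": 125, "roll": 0},
    {"tx": -110, "ty": -85, "tz": 145, "roll": 0},
    {"tx": -120, "ty": -120, "tz": 160, "roll": 0},
    {"tx": -120, "ty": -155, "tz": 170, "roll": 0},
    {"tx": -120, "ty": -190, "tz": 170, "roll": 0},
    {"tx": -120, "ty": -220, "tz": 170, "roll": 0},
  ],
)

```text
clock: 21.25
tool_pos: [0.4824, -0.1472, 0.2748]
eef_rot: [2.486, 0.007, 1.485]
ft_force: [1.4, 1.2, -0.0]
gripper_width: 0.0004
```

```bash
python3 -c "
from h import *
o=env.get_obs();print(o['clock'],o['tool_pos'],o['ft_force'])
im=snap('scene','k4.png')['color'];cv2.imwrite('pics/k4c.png',cv2.resize(im[150:270,240:380],None,fx=5,fy=5,interpolation=cv2.INTER_CUBIC))
for t in ('roller_mid','seat','keeper_tab'): print('scene',t,env.mark_of(t,'scene')[:1])
im=snap('top','k4t.png')['color'];cv2.imwrite('pics/k4tc.png',cv2.resize(im[190:310,200:340],None,fx=5,fy=5,interpolation=cv2.INTER_CUBIC))
for t in ('roller_mid','seat','keeper_tab','gel_tin','tube_offcut','rusty_bolt','loose_strip','red_magnet'): print('top',t,env.mark_of(t,'top')[:1])
S=np.array([.6468,.172,.110]);th=np.radians(218)
c,s=np.cos(np.radians(-5.3)),np.sin(np.radians(-5.3)); x,y=24+70*np.cos(th),-130
print('closed tab expected',S+np.array([c*x-s*y,s*x+c*y,34+70*np.sin(th)])/1000)
"
```

```text
21.25 [ 0.4824 -0.1472  0.2748] [ 1.3853  1.173  -0.0481]
scene roller_mid [{'position': [0.6464, 0.1739, 0.1124], 'conf': 0.74}]
scene seat [{'position': [0.6474, 0.1695, 0.1078], 'conf': 0.77}]
scene keeper_tab [{'position': [0.6029, 0.0492, 0.1033], 'conf': 0.52}]
top roller_mid [{'position': [0.6403, 0.1731, 0.1088], 'conf': 0.71}]
top seat [{'position': [0.6432, 0.1731, 0.1066], 'conf': 0.96}]
top keeper_tab [{'position': [0.4468, 0.2469, 0.0036], 'conf': 0.69}]
top gel_tin [{'position': [0.7944, -0.0442, -0.0016], 'conf': 0.74}]
top tube_offcut [{'position': [0.7142, -0.1513, 0.0024], 'conf': 0.54}]
top rusty_bolt [{'position': [0.8121, -0.1137, 0.0015], 'conf': 0.36}]
top loose_strip [{'position': [0.5594, 0.3269, 0.0015], 'conf': 0.62}]
top red_magnet [{'position': [0.7524, -0.2817, 0.0032], 'conf': 0.91}]
closed tab expected [0.6038 0.0454 0.1009]
```

View pics/k4c.png

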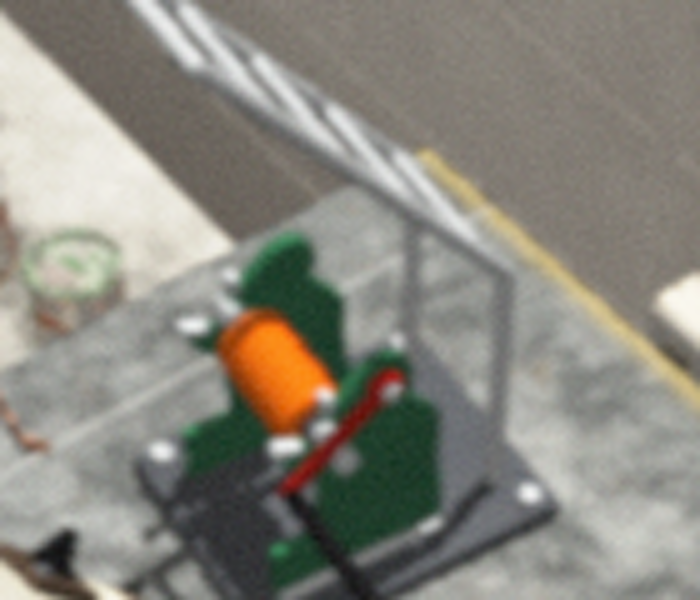

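View pics/k4tc.png

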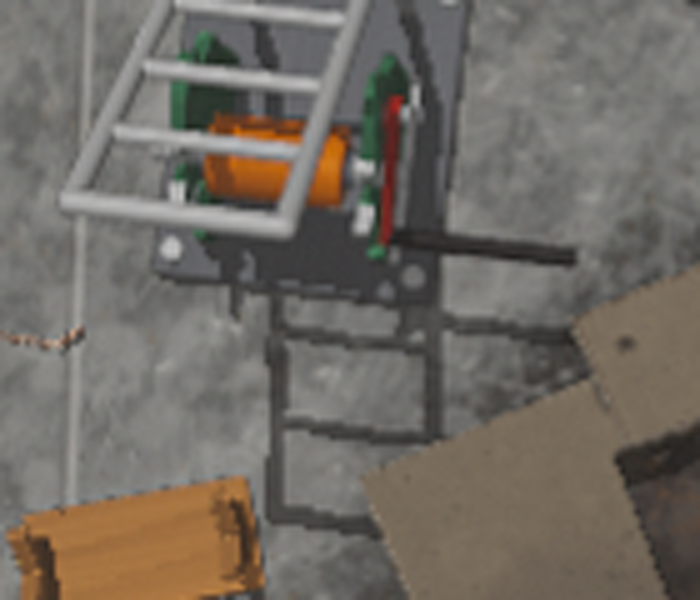

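```bash
python3 -c "
from h import *
print(env.finish_job())"
```

```text
the job is handed in; nothing more can be done
None
```

The roller sits in the stand with the keeper closed over its axle end. I handed the job in at about 21 s of the 58 s allowed; no verdict was reported.

**How it was done:** The moves only shift and turn the tool about the vertical, so I tilted it by repeatedly asking for poses just out of reach. That brought it to about 37.5°, close to the slots' lean of 38°. I gripped the roller at that tilt, lifted it from the rest and lowered it along the slots. It stopped on firm contact at about 75 N, close to the calculated seat. I then opened the fingers gently, backed out along the slots and pressed the keeper tab down its arc with closed fingers until it stopped at about 70 N.

**Last checks:**
- **Roller:** it did not visibly move when released. The final network readings put it 3 to 6 mm from the detected seat point in total (4.6 mm off in height from one camera, 2.9 mm in x from the other). That is about the networks' own error, so they do not prove the 4 mm tolerance. The firm stop going in and the keeper closing over the axle both suggest it is home.
- **Keeper:** the detected tab height was 0.103 m against 0.101 m expected when closed, from the scene camera. The top camera's tab reading landed on the wooden rest and I ignored it as false.
- **Bystanders:** all were found within about 5 mm of where they started.
- **Arm:** nothing was held, the force was near zero, and the tool was well clear of everything.

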